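# Ready the sherd-sampling saw

## Task

Get the sampling saw ready for thin-sectioning. Try each of the finger-long, straight-sided glazed sherds lying on the left between the mended bowl and the robot in the steel thickness gauge, and lay those that slide in under its bar in the low aluminium tray and those that are too thick in the cardboard finds box. Wind up the saw's tension wheel until it has a firm, set feel, not over-strained, and only once it is tight jog the saw by pressing its treadle right down to the stop for a moment and letting it up; do not disturb the mended jug and bowl.

Things in the scene. Friction and masses are not known exactly. Their poses are not given: they have to be found in the camera images.
- sherd_a: loose, may be absent: flat red-ware sherd, upper face glazed brown, olive or cream (no clue to thickness), 60 mm long (x), 36 mm wide (y), 50 g; long sides parallel over the middle 42 mm, ends broken to blunt points. Either thin or thick, within 8 to 13 mm: the gauge decides. Lies flat, glaze up; it may be gauged either end first. Origin: centre of the underside, z up
- sherd_b: loose, may be absent: flat red-ware sherd, upper face glazed brown, olive or cream (no clue to thickness), 60 mm long (x), 36 mm wide (y), 50 g; long sides parallel over the middle 42 mm, ends broken to blunt points. Either thin or thick, within 8 to 13 mm: the gauge decides. Lies flat, glaze up; it may be gauged either end first. Origin: centre of the underside, z up
- sherd_c: loose, may be absent: flat red-ware sherd, upper face glazed brown, olive or cream (no clue to thickness), 60 mm long (x), 36 mm wide (y), 50 g; long sides parallel over the middle 42 mm, ends broken to blunt points. Either thin or thick, within 8 to 13 mm: the gauge decides. Lies flat, glaze up; it may be gauged either end first. Origin: centre of the underside, z up
- sherd_d: loose, may be absent: flat red-ware sherd, upper face glazed brown, olive or cream (no clue to thickness), 60 mm long (x), 36 mm wide (y), 50 g; long sides parallel over the middle 42 mm, ends broken to blunt points. Either thin or thick, within 8 to 13 mm: the gauge decides. Lies flat, glaze up; it may be gauged either end first. Origin: centre of the underside, z up
- sherd_e: loose, may be absent: flat red-ware sherd, upper face glazed brown, olive or cream (no clue to thickness), 60 mm long (x), 36 mm wide (y), 50 g; long sides parallel over the middle 42 mm, ends broken to blunt points. Either thin or thick, within 8 to 13 mm: the gauge decides. Lies flat, glaze up; it may be gauged either end first. Origin: centre of the underside, z up
- band_strain (a joint): how far the band of the grey bench band saw is strained, as the angle (rad) of its tension screw. The black hand wheel on top, wound clockwise seen from above, first takes up 1.8 to 4.5 rad of slack at 0.1 Nm (strain stays 0); then it bites and turns the screw 1 to 1: 0.5 Nm at 0, 0.63 at 0.5, 0.75 at 1, 1.0 at 2.0, stop at 2.4. Firm, set feel: 0.63 to 1.0 Nm. It stays where left
- tension_wheel_grip (a point): on the vertical axis of the tension wheel (62 mm across, 22 mm high), 14 mm above its underside, 8 mm below its top face (an 18 mm boss stands 6 mm above that). The flat housing top, 85 by 200 mm, is 29 mm below this point; a thin coolant tube 75 to 85 mm to one side stays below the point. Grasp across the diameter from above, any yaw
- treadle (a joint): angle (rad) of the saw's treadle switch, a dark ribbed steel plate 135 mm long, 72 mm wide, hinged on a base plate 160 by 92 mm standing on the table (fixed): 0 up at rest, 0.2 fully down on its stop. A spring lifts it again; at the pad point it takes about 4 N to start and 11 N to reach the stop
- treadle_pad (a point): on the upper face of the treadle plate, on its middle line, 105 mm from the hinge and 30 mm from the free end, which stands up on the robot's side; the hinge is on the far side. At rest 52 mm above the table, fully down 31 mm
- gauge: thickness gauge, fixed: bright steel ground plate 130 (x) by 112 (y) by 8 mm high on the table, with a steel bar 16 mm deep, 14 mm high across it along y on two end blocks. Origin: centre of the plate's underside. The bar spans x = +20 to +36 mm; the open apron before it, where a sherd is laid flat, x = -65 to +20 mm (robot's side)
- gauge_mouth (a point): middle of the gauge's opening, on the plate's upper face, below the front face of the bar; axes as the gauge's. Opening 84 mm wide, 10 mm high; a sherd slides in along +x, lying flat on the plate. A thin one passes under the bar with about 1.9 mm to spare, a thick one is stopped by its front face
- sample_tray: low bright aluminium tray, fixed, 120 (x) by 220 (y) by 22 mm high, walls and floor 3 mm. Origin: centre of the underside. For the sherds that pass
- sample_tray_in (a point): centre of the sample tray's inner floor, axes as the tray's
- finds_box: open cardboard finds box, fixed, 120 (x) by 220 (y) by 45 mm high, walls and floor 4 mm. Origin: centre of the underside. For the sherds that do not pass
- finds_box_in (a point): centre of the finds box's inner floor, axes as the box's
- mended_jug: bystander: mended jug with strips of tape, 104 mm across, 172 mm high, upright; origin: centre of the underside
- mended_bowl: bystander: olive mended bowl, 150 mm across, 55 mm high; origin: centre of the underside
Things that resemble listed ones, but are neither listed nor needed, are in the scene too. Leave any turquoise look-alike of the sherd_d alone. Leave any turquoise or yellow look-alike of the sherd_a alone.

How it is judged:
By the outcome, as a careful person would: the job done as asked, in the order asked, and still so for the second after the job is handed in, with the robot touching nothing.
Of sherd_a, sherd_b, sherd_c, sherd_d, sherd_e only 3 to 5 are there at a start; the rules pass over those that are not, and their reading is None.
At some moment in a run one of sherd_a, sherd_b, sherd_c, sherd_d, sherd_e may be knocked a few centimetres aside while the robot is not near it.
Once in a run the grip may slacken for a moment while it holds something.
It also fails if it takes over 210 s, if anything falls off the work surface, if the arm or the gripper's body presses on something with over 40 N, if the wrist force passes 120 N, or if a joint passes its speed limit or range.

## Robot

A 6-joint arm with a two-finger parallel gripper is mounted at the origin on the work surface. World frame = base frame: x ahead of the robot, y to its left, z up, the work surface at z = 0. Lengths are in m, angles in rad, forces in N, time in s.
With the tool pointing down it reaches from about 0.35 to 0.975 m from the base axis. Payload 4.9 kg.
Tool frame: the origin (TCP) lies at the very end of the fingers, on their centre line; the grasp point (between the pads) lies 19 mm behind it; z points along the fingers, y is the line along which they close (so a half turn about z gives the same grasp; the last joint's range is limited). The gripper opens to 85 mm and grips with 20 to 120 N. Pads are 22 mm wide; open, the fingers measure 114 mm over their backs; the gripper's body (76 mm by 85 mm) begins 54 mm behind the grasp point. The pads swing forward as they close: fully open they stand 13 mm farther back than shut.
Start: joints at [-1.238, 0.053, 1.613, -0, 1.476, -0.119], TCP at [0.273, -0.562, 0.231] pointing down, gripper open.
Joint ranges: [-3.01, 3.01], [-1.01, 2.22], [0.06, 2.58], [-1.02, 4.17], [0.09, 2.62], [-3.14, 3.14]. Speed limits (rad/s): [2.57, 2.57, 3.14, 3.14, 3.14, 3.14].

## Interface

Orientations are given as a unit quaternion [w, x, y, z].
In Python, from plant import * gives the robot as it stands.
- The arm moves only by the tool jog_arm, never from a script. Its argument "moves" is a list that holds one entry, the list of rows, each a list of 7 numbers: the finger opening in cm, from 0 to 8.54, then the shift along the tool's x, y, z in cm, then the turn, a rotation vector about the tool's x, y, z in rad. A call has 1 to 20 rows; each row shifts and turns the commanded pose from where the row before left it, along the tool's axes as they then stand; what a row does not reach is not made up. A row lasts 1/12 s, in which the tool goes at most 41.7 mm and 7.16 degrees, less where a joint would pass 70% of its speed; a pose out of reach is approached as far as the arm can. A call is refused whole if a number of a shift passes 4.17 or a number of a turn 0.125, either way. A call with a gripper value outside its range is refused whole. The fingers move at their own pace and stop on an object; the grip force is fixed at half the most. Time passes only in rows, so rows that do not move let the fingers close. It gives the time, the measured TCP pose, the force, the opening and the grip force at its end, in the units of the state.
- state(): the state, without advancing time (a new reading comes with each control period).
- grab_frame(name): name is "side" or "top"; returns a dict with "color" (480x640x3 uint8, blue, green, red), "depth" (480x640 float32, m along the optical axis (not along the pixel's ray), 0 where there is no reading), "fx", "fy", "cx", "cy" (pixels), "R" (3x3) and "t" (3): a world point X has camera coordinates R X + t. Camera axes: x right, y down, z forward; pixel columns grow to the right and rows downward; lengths in m; the calibration is good to about 2 mm. A picture is of the moment at which its call begins.
- job_done(): hands the job in; it is judged then, once.
Trained networks look in a picture, given as the dict that the camera call returned (one of the last four; its "shot" number tells which), for a name from the list of things; names that differ only in an ending like _2 or _b are one class to them, and where a whole thing is asked for, a point or a joint stands for the part that bears it (a point fixed in the world has none). Each returns a list of dicts, best first, with "p" (0 to 1); they miss things now and then, are a little off and sometimes report something else, mostly with a low value. They report only what shows in the picture. A call takes as long as a camera call. They do not tell look-alikes from the thing itself.
- recognise(name, picture): "rect" ([centre column, centre row, width, height] in pixels, round what is visible of it).
- regions_of(name, picture): "pixels" (480x640 bool, what is visible of it) and "rect" ([centre column, centre row, width, height] in pixels, round what is visible of it).
The state is a dict: "time": time; "joint_pos": joint angles; "joint_vel": joint speeds; "joint_efforts": joint torques, N m; "tool_pos": TCP position; "tool_rot": TCP orientation; "contact_force": force on the tool from outside, world axes, zero at the start; "ft_torque": the same for the moment, N m; "gripper_width": opening from 0.0 (shut) to 1.0 (fully open); "grasp_force": force on a finger pad.
Only numpy, scipy, OpenCV 4.12 (cv2) and the standard library are available. Lean on these libraries where they do the work, as an engineer would, in place of code of your own. Each camera call takes 0.05 s, during which the arm holds its last target. There are 200 camera calls.

## Working session

There is one attempt and no reset: what is moved stays moved. The work goes in short steps, Python scripts to look and compute and a tool call to move; the robot and the scene stay as the last step left them, time stands still between calls to the robot, and variables do not carry over. Pictures are saved under pics/ and viewed, at most 14 in all, crops included, and the job is handed in when it is done.

Besides the shell and the picture viewer there is one more tool, called after "Call:" as name(argument=value, ...) on one line, values as JSON. jog_arm: Moves the arm, as the interface text tells. Its arguments: {"type":"object","properties":{"moves":{"type":"array"}},"required":["moves"]}

```bash
ls; mkdir -p pics
cat > h.py <<'E'
from plant import *
import numpy as np, cv2
def world(f,u,v,d=None):
    d=f["depth"][int(round(v)),int(round(u))] if d is None else d
    return f["R"].T@(np.array([(u-f["cx"])/f["fx"]*d,(v-f["cy"])/f["fy"]*d,d])-f["t"])
def cloud(f,m=None):
    m=(f["depth"]>0) if m is None else (m&(f["depth"]>0))
    v,u=np.nonzero(m); d=f["depth"][v,u]
    c=np.stack([(u-f["cx"])/f["fx"]*d,(v-f["cy"])/f["fy"]*d,d],1)
    return (c-f["t"])@f["R"]
E
python3 - <<'E'
from h import *
for n in ["top","side"]:
    f=grab_frame(n); cv2.imwrite(f"pics/{n}0.png",f["color"])
    print(n,f["shot"],f["fx"],-f["R"].T@f["t"],f["R"][2])
    for k in ["sherd_a","tension_wheel_grip","treadle","gauge","sample_tray","finds_box","mended_jug","mended_bowl"]:
        for r in regions_of(k,f)[:8]:
            P=cloud(f,r["pixels"])
            if len(P)<5: continue
            (c,s,a)=cv2.minAreaRect(P[:,:2].astype(np.float32))
            print(k,round(r["p"],2),np.round(r["rect"]),"med",np.round(np.median(P,0),3),"rect",np.round(c,3),np.round(s,3),round(a),"z95",round(np.percentile(P[:,2],95),3))
print(state())
E
```

```text
pics
top 1 507.35564532128296 [0.4567669  0.01026224 1.41438638] [ 0.06646805 -0.01382743 -0.99769274]
sherd_a 0.8 [190. 248.  20.  17.] med [0.509 0.333 0.008] rect [0.509 0.335] [0.059 0.039] 22 z95 0.013
sherd_a 0.76 [190. 278.  15.  19.] med [0.431 0.332 0.008] rect [0.43  0.332] [0.056 0.037] 12 z95 0.013
sherd_a 0.73 [171. 334.  21.  23.] med [0.268 0.389 0.008] rect [0.267 0.392] [0.041 0.057] 79 z95 0.012
sherd_a 0.71 [228. 239.  16.  24.] med [0.526 0.224 0.012] rect [0.527 0.226] [0.041 0.059] 74 z95 0.017
sherd_a 0.66 [159. 285.  15.  20.] med [0.398 0.421 0.008] rect [0.398 0.421] [0.055 0.036] 20 z95 0.013
sherd_a 0.65 [220. 340.  21.  16.] med [0.252 0.252 0.012] rect [0.25  0.251] [0.038 0.057] 8 z95 0.017
sherd_a 0.63 [225. 277.  12.  27.] med [0.424 0.236 0.013] rect [0.422 0.238] [0.037 0.055] 89 z95 0.017
sherd_a 0.62 [151. 245.  19.  25.] med [0.507 0.437 0.007] rect [0.509 0.44 ] [0.045 0.059] 85 z95 0.013
tension_wheel_grip 0.86 [510. 239.  30.  26.] med [ 0.505 -0.429  0.334] rect [ 0.504 -0.432] [0.058 0.061] 42 z95 0.339
treadle 0.9 [356. 263.  29.  53.] med 
[... 2760 characters left out ...]
nt_pos': array([-1.23798947e+00,  5.27025290e-02,  1.61287187e+00, -4.88279105e-06,
        1.47603373e+00, -1.18981427e-01]), 'joint_vel': array([ 0.00050062,  0.00044867,  0.0001992 ,  0.00088891, -0.0016863 ,
        0.00110699]), 'joint_efforts': array([ 8.83113280e-04, -3.93680835e+01, -3.70468068e+01,  4.05726183e-06,
        5.17882108e-04,  9.36179987e-06]), 'tool_pos': array([ 0.27286367, -0.56227228,  0.23131883]), 'tool_rot': array([-7.43272911e-06,  9.74594177e-01,  2.23978101e-01, -3.24209182e-06]), 'contact_force': array([-1.29099565, -0.36356567,  0.59618841]), 'ft_torque': array([ 0.02127545,  0.02767419, -0.01335147]), 'grasp_force': 0.0, 'gripper_width': 1.0002880024461598}
```

Run:
```python
import cv2
a=cv2.imread("pics/top0.png"); cv2.imwrite("pics/top0c.png",cv2.resize(a[225:365,130:310],None,fx=4.2,fy=4.2,interpolation=cv2.INTER_CUBIC))
```

```text
(no output)
```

View pics/top0.png

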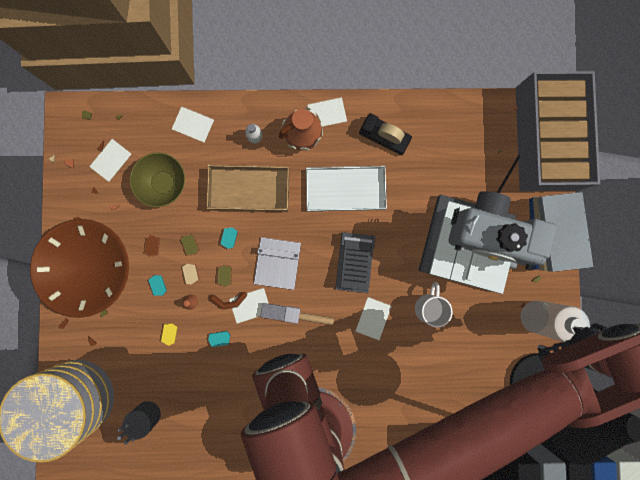

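View pics/top0c.png

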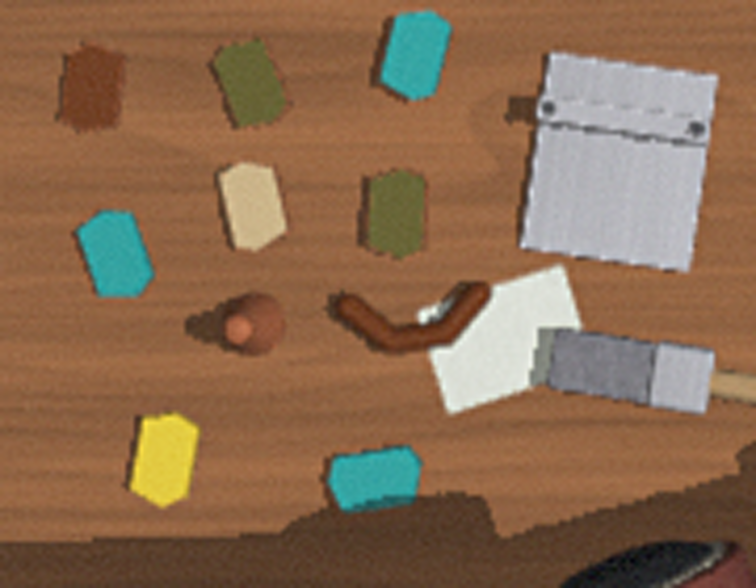

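View pics/side0.png

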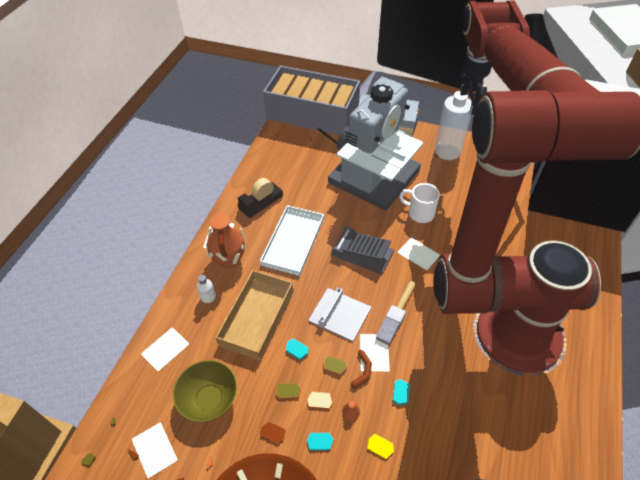

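Top view: loose flat pieces are brown (151,245), olive (190,244), cream (190,274) and olive (225,277). These have the listed glaze colours, so they are the sherds. Turquoise (229,238), (157,285), (219,339) and yellow (169,334) are look-alikes to leave. The gauge is at (278,263), box (248,188), tray (345,189), treadle (356,262) and wheel (512,238); the side view agrees, and the crop confirms the four.

```bash
cat >> h.py <<'E'
from scipy.spatial.transform import Rotation as Rt
def psi(s=None):
    s=s or state(); w,x,y,z=s["tool_rot"]; M=Rt.from_quat([x,y,z,w]).as_matrix()
    return np.arctan2(M[1,0],M[0,0]),M
def go(x,y,z,p=None):
    "tool shift (cm) from here to x,y,z in current axes; turn about tool z for yaw p of the tool x (mod pi)"
    s=state(); a,M=psi(s); d=M.T@(np.array([x,y,z])-s["tool_pos"])*100
    print("shift cm",np.round(d,2),"pos",np.round(s["tool_pos"],4),"psi",round(a,3),"j",np.round(s["joint_pos"],2))
    if p is not None:
        t=-(p-a); t=(t+np.pi/2)%np.pi-np.pi/2
        b=a-t; M2=M@Rt.from_rotvec([0,0,t]).as_matrix(); print("turn",round(t,3),"or",round(t-np.sign(t)*np.pi,3),"shift after turn",np.round(M2.T@(np.array([x,y,z])-s["tool_pos"])*100,2))
E
python3 - <<'E'
from h import *
F=[grab_frame("top"),grab_frame("side")]
for f in F:
    P=cloud(f)
    w=P[(np.hypot(P[:,0]-.504,P[:,1]+.43)<.045)&(P[:,2]>.322)]
    print("wheel",np.round(cv2.minEnclosingCircle(w[:,:2].astype(np.float32)),4)if 0 else cv2.minEnclosingCircle(w[:,:2].astype(np.float32)),np.round(np.percentile(w[:,2],[5,25,50,75,98]),4))
    h=P[(np.hypot(P[:,0]-.504,P[:,1]+.43)<.06)&(P[:,2]>.27)&(P[:,2]<.31)];print("housing z",np.median(h[:,2]))
    sw=P[(abs(P[:,0]-.5)<.2)&(P[:,1]<-.25)&(P[:,1]>-.6)&(P[:,2]>.29)]
    print("saw high max",sw[:,2].max(), np.round(sw[np.argsort(-sw[:,2])[:3]],3))
    g=P[(np.hypot(P[:,0]-.455,P[:,1]-.093)<.1)]
    pl=g[(g[:,2]>.0055)&(g[:,2]<.011)]; b=g[(g[:,2]>.024)]
    print("plate",cv2.minAreaRect(pl[:,:2].astype(np.float32)),np.median(pl[:,2])); print("bar",cv2.minAreaRect(b[:,:2].astype(np.float32)),np.median(b[:,2]))
    for n,c in dict(tray=(.662,-.1),box=(.666,.175)).items():
        q=P[(abs(P[:,0]-c[0])<.09)&(abs(P[:,1]-c[1])<.13)]; lo=.016 if n=="tray" else .036
        q=q[(q[:,2]>lo)&(q[:,2]<lo+.014)];print(n,cv2.minAreaRect(q[:,:2].astype(np.float32)))
    t=P[(abs(P[:,0]-.44)<.1)&(abs(P[:,1]+.12)<.06)&(P[:,2]>.012)]
    print("treadle",cv2.minAreaRect(t[:,:2].astype(np.float32)),t[:,2].max())
go(.504,-.431,.43,.753+2.85)
E
```

```text
wheel ((0.5049862861633301, -0.4327363669872284), 0.03177874535322189) [0.328  0.3321 0.3338 0.3354 0.3405]
housing z 0.29585882091926624
saw high max 0.560250214036795 [[ 0.3   -0.492  0.56 ]
 [ 0.305 -0.514  0.56 ]
 [ 0.304 -0.492  0.559]]
plate ((0.44799959659576416, 0.09340188652276993), (0.1738726794719696, 0.1927911341190338), 17.771251678466797) 0.008009157414137227
bar ((0.48294302821159363, 0.08844012022018433), (0.1116165816783905, 0.01579420454800129), 81.16033935546875) 0.03234753850028042
tray ((0.6603901386260986, -0.10068627446889877), (0.1215284913778305, 0.22030754387378693), 0.640953004360199)
box ((0.6621618270874023, 0.16982480883598328), (0.22058573365211487, 0.12130072712898254), 88.23916625976562)
treadle ((0.4547940790653229, -0.12137546390295029), (0.09243593364953995, 0.15801562368869781), 82.396728515625) 0.06159667669273125
wheel ((0.5026120543479919, -0.43202194571495056), 0.03327013552188873) [0.3243 0.331  0.3335 0.3354 0.3408]
housing z 0.2956316896561721
saw high max 0.560324404959158 [[ 0.304 -0.484  0.56 ]
 [ 0.302 -0.477  0.559]
 [ 0.309 -0.505  0.559]]
plate ((0.46357831358909607, 0.10327862203121185), (0.16597603261470795, 0.1787537783384323), 77.5572738647461) 0.007963969789425568
bar ((0.48164862394332886, 0.08986455947160721), (0.11298941820859909, 0.017377402633428574), 81.11924743652344) 0.031776500616833556
tray ((0.6591368913650513, -0.09895792603492737), (0.12236908078193665, 0.22852975130081177), 0.6574002504348755)
box ((0.6618809103965759, 0.16985636949539185), (0.22365893423557281, 0.12395619601011276), 88.45093536376953)
treadle ((0.4545779526233673, -0.1183844804763794), (0.09692196547985077, 0.15803363919258118), 80.9526138305664) 0.06558298950193284
shift cm [ 26.53  -1.72 -19.87] pos [ 0.2728 -0.5623  0.2313] psi 0.452 j [-1.24  0.05  1.61 -0.    1.48 -0.12]
turn -0.01 or 3.132 shift after turn [ 26.54  -1.46 -19.87]
```

Call:
jog_arm(moves=[[[8.5,0,0,-4,0,0,-0.12],[8.5,0,0,-4,0,0,-0.12],[8.5,0,0,-4,0,0,-0.12],[8.5,0,0,-4,0,0,-0.12],[8.5,0,0,-3,0,0,-0.12],[8.5,0,0,0,0,0,-0.12],[8.5,0,0,0,0,0,-0.12],[8.5,0,0,0,0,0,-0.12],[8.5,0,0,0,0,0,-0.12],[8.5,0,0,0,0,0,-0.12],[8.5,0,0,0,0,0,-0.12],[8.5,0,0,0,0,0,-0.12],[8.5,0,0,0,0,0,-0.12],[8.5,0,0,0,0,0,-0.12],[8.5,0,0,0,0,0,-0.12],[8.5,0,0,0,0,0,-0.12],[8.5,0,0,0,0,0,-0.12],[8.5,0,0,0,0,0,-0.12],[8.5,0,0,0,0,0,-0.12],[8.5,0,0,0,0,0,-0.12]]])

```text
time: 2.67
tool_pos: [0.2729, -0.5622, 0.4213]
tool_rot: [-0.0, 0.141, 0.99, 0.0]
contact_force: [-0.2, -0.9, 0.4]
gripper_width: 0.999
grasp_force: 0.0
```

```bash
python3 -c "
from h import *
go(.504,-.431,.42)"
```

```text
shift cm [-18.51  19.07   0.13] pos [ 0.2729 -0.5622  0.4213] psi 2.858 j [-1.24  0.01  1.35  0.    1.79 -2.52]
```

Call:
jog_arm(moves=[[[8.5,-2.64,2.74,0,0,0,0],[8.5,-2.64,2.74,0,0,0,0],[8.5,-2.64,2.74,0,0,0,0],[8.5,-2.64,2.74,0,0,0,0],[8.5,-2.64,2.74,0,0,0,0],[8.5,-2.64,2.74,0,0,0,0],[8.5,-2.64,2.74,0,0,0,0],[8.5,0,0,0,0,0,-0.12],[8.5,0,0,0,0,0,-0.12],[8.5,0,0,0,0,0,-0.12],[8.5,0,0,0,0,0,-0.12],[8.5,0,0,0,0,0,-0.12],[8.5,0,0,0,0,0,-0.12]]])

```text
time: 3.75
tool_pos: [0.5048, -0.4312, 0.4212]
tool_rot: [-0.0, -0.216, 0.976, 0.0]
contact_force: [-0.3, 0.6, -0.3]
gripper_width: 0.992
grasp_force: 0.0
```

```bash
python3 -c "
from h import *
go(.504,-.432,.301)"
```

```text
shift cm [ 0.11 -0.04 12.02] pos [ 0.5048 -0.4312  0.4212] psi -2.705 j [-0.82  0.1   1.25 -0.    1.79 -2.83]
```

Call:
jog_arm(moves=[[[8.5,0.1,0,3,0,0,0],[8.5,0,0,3,0,0,0],[8.5,0,0,3,0,0,0],[8.5,0,0,2,0,0,0],[8.5,0,0,1,0,0,0],[0,0,0,0,0,0,0],[0,0,0,0,0,0,0],[0,0,0,0,0,0,0],[0,0,0,0,0,0,0],[0,0,0,0,0,0,0],[0,0,0,0,0,0,0],[0,0,0,0,0,0,0],[0,0,0,0,0,0,0]]])

```text
time: 4.83
tool_pos: [0.5043, -0.4326, 0.3028]
tool_rot: [0.001, -0.213, 0.977, -0.002]
contact_force: [2.8, -5.2, -1.2]
gripper_width: 0.705
grasp_force: 69.2
```

```bash
python3 -c "
from h import *
go(.504,-.432,.301);s=state();print(s)"
```

```text
shift cm [0.   0.07 0.18] pos [ 0.5043 -0.4326  0.3028] psi -2.712 j [-0.82  0.11  1.43 -0.    1.59 -2.82]
{'time': 4.8333, 'joint_pos': array([-8.20739712e-01,  1.10591922e-01,  1.43361099e+00, -4.37329170e-04,
        1.59366127e+00, -2.82145547e+00]), 'joint_vel': array([-3.75842878e-04,  4.84157801e-04,  8.50288967e-06, -4.13034581e-04,
       -2.70132527e-04, -1.27411521e-03]), 'joint_efforts': array([ 1.48884460e+00, -4.40476084e+01, -3.69882274e+01,  4.07511117e-01,
        1.20894436e+00, -2.97005558e-03]), 'tool_pos': array([ 0.50433392, -0.43263434,  0.30284832]), 'tool_rot': array([ 7.62576949e-04, -2.13302415e-01,  9.76984420e-01, -1.71511912e-03]), 'contact_force': array([ 2.81307695, -5.15811186, -1.19515116]), 'ft_torque': array([-0.61643298, -0.25715078, -0.00446999]), 'grasp_force': 69.22640919685364, 'gripper_width': 0.7047946528912634}
```

Call:
jog_arm(moves=[[[0,0,0,0,0,0,0.1],[0,0,0,0,0,0,0.1],[0,0,0,0,0,0,0.1],[0,0,0,0,0,0,0.1],[0,0,0,0,0,0,0.1],[0,0,0,0,0,0,0.1],[0,0,0,0,0,0,0.1],[0,0,0,0,0,0,0.1],[0,0,0,0,0,0,0.1],[0,0,0,0,0,0,0.1],[0,0,0,0,0,0,0.1],[0,0,0,0,0,0,0.1],[0,0,0,0,0,0,0.1],[0,0,0,0,0,0,0.1],[0,0,0,0,0,0,0.1],[0,0,0,0,0,0,0.1],[0,0,0,0,0,0,0.1]]])

```text
time: 6.25
tool_pos: [0.5049, -0.4315, 0.3028]
tool_rot: [0.001, 0.595, 0.804, 0.001]
contact_force: [4.0, -0.8, -1.1]
gripper_width: 0.71
grasp_force: 69.7
```

```bash
cat > st.py <<'E'
from h import *
s=state();a,M=psi(s);print("t",s["time"],"pos",np.round(s["tool_pos"],4),"psi",round(a,3),"j6",round(s["joint_pos"][5],3),"eff6",round(s["joint_efforts"][5],3),"F",np.round(s["contact_force"],1),"T",np.round(s["ft_torque"],3),"w",round(s["gripper_width"]*8.54,2),"g",round(s["grasp_force"],1),"v6",round(s["joint_vel"][5],3))
E
python3 st.py
```

```text
t 6.25 pos [ 0.5049 -0.4315  0.3028] psi 1.868 j6 -1.117 eff6 -0.881 F [ 4.  -0.8 -1.1] T [-0.091 -0.588  0.091] w 6.07 g 69.7 v6 1.187
```

Call:
jog_arm(moves=[[[0,0,0,0,0,0,0.1],[0,0,0,0,0,0,0.1],[0,0,0,0,0,0,0.1],[0,0,0,0,0,0,0.1],[0,0,0,0,0,0,0.1]]])

```text
time: 6.67
tool_pos: [0.5054, -0.4314, 0.3028]
tool_rot: [0.002, 0.775, 0.632, 0.001]
contact_force: [4.5, -1.0, -1.3]
gripper_width: 0.704
grasp_force: 69.7
```

```bash
python3 st.py
```

```text
t 6.6667 pos [ 0.5054 -0.4314  0.3028] psi 1.368 j6 -0.617 eff6 -0.879 F [ 4.5 -1.  -1.3] T [-0.275 -0.775  0.126] w 6.01 g 69.7 v6 1.187
```

Call:
jog_arm(moves=[[[0,0,0,0,0,0,0.1],[0,0,0,0,0,0,0.1],[0,0,0,0,0,0,0.1],[0,0,0,0,0,0,0.1],[0,0,0,0,0,0,0.1]]])

```text
time: 7.08
tool_pos: [0.5058, -0.4316, 0.3029]
tool_rot: [0.002, 0.907, 0.421, 0.002]
contact_force: [6.3, -2.8, -1.1]
gripper_width: 0.707
grasp_force: 69.5
```

```bash
python3 st.py
```

```text
t 7.0833 pos [ 0.5058 -0.4316  0.3029] psi 0.869 j6 -0.118 eff6 -0.417 F [ 6.3 -2.8 -1.1] T [-0.493 -1.015  0.603] w 6.04 g 69.5 v6 1.188
```

Call:
jog_arm(moves=[[[0,0,0,0,0,0,0.1],[0,0,0,0,0,0,0.1],[0,0,0,0,0,0,0.1],[0,0,0,0,0,0,0.1],[0,0,0,0,0,0,0.1],[0,0,0,0,0,0,0.1],[0,0,0,0,0,0,0.1]]])

```text
time: 7.67
tool_pos: [0.506, -0.4322, 0.3028]
tool_rot: [0.002, 0.996, 0.085, 0.003]
contact_force: [7.7, -4.6, -1.6]
gripper_width: 0.706
grasp_force: 69.3
```

```bash
python3 st.py
```

```text
t 7.6667 pos [ 0.506  -0.4322  0.3028] psi 0.17 j6 0.582 eff6 -0.253 F [ 7.7 -4.6 -1.6] T [-0.761 -1.132  0.671] w 6.03 g 69.3 v6 1.186
```

Call:
jog_arm(moves=[[[0,0,0,0,0,0,0],[0,0,0,0,0,0,0]]])

```text
time: 7.83
tool_pos: [0.5061, -0.4322, 0.3028]
tool_rot: [0.002, 0.996, 0.086, 0.003]
contact_force: [7.7, -2.8, -3.1]
gripper_width: 0.708
grasp_force: 69.5
```

```bash
python3 st.py
```

```text
t 7.8333 pos [ 0.5061 -0.4322  0.3028] psi 0.173 j6 0.579 eff6 0.016 F [ 7.7 -2.8 -3.1] T [-0.75  -1.198 -0.002] w 6.05 g 69.5 v6 -0.005
```

Call:
jog_arm(moves=[[[0,0,0,0,0,0,0.1],[0,0,0,0,0,0,0.1],[0,0,0,0,0,0,0.1]]])

```text
time: 8.08
tool_pos: [0.506, -0.4324, 0.3028]
tool_rot: [0.002, 0.998, -0.065, 0.003]
contact_force: [7.9, -5.5, -2.0]
gripper_width: 0.704
grasp_force: 69.2
```

```bash
python3 st.py
```

```text
t 8.0833 pos [ 0.506  -0.4324  0.3028] psi -0.13 j6 0.881 eff6 -0.183 F [ 7.9 -5.5 -2. ] T [-0.977 -1.137  0.816] w 6.02 g 69.2 v6 1.188
```

Call:
jog_arm(moves=[[[0,0,0,0,0,0,0],[8.5,0,0,0,0,0,0],[8.5,0,0,0,0,0,0],[8.5,0,0,0,0,0,0],[8.5,0,0,0,0,0,0],[8.5,0,0,0,0,0,0],[8.5,0,0,-2,0,0,0],[8.5,0,0,-4,0,0,0],[8.5,0,0,-4,0,0,0]]])

```text
time: 8.83
tool_pos: [0.5031, -0.4309, 0.3998]
tool_rot: [-0.002, 0.998, -0.064, -0.002]
contact_force: [0.6, -0.2, 1.2]
gripper_width: 0.998
grasp_force: 0.0
```

```bash
python3 st.py; python3 -c "
from h import *
go(.42,-.118,.15)
f=grab_frame('top')
for r in regions_of('sherd_a',f)[:8]:
  P=cloud(f,r['pixels']); print(np.round(r['rect']),np.round(np.median(P,0),3),cv2.minAreaRect(P[:,:2].astype(np.float32)))
P=cloud(f);P=P[(abs(P[:,0]-.45)<.1)&(abs(P[:,1]+.12)<.03)]
for x in np.arange(.36,.54,.015):
  q=P[abs(P[:,0]-x)<.0075]; print(round(x,3),len(q),np.round(np.percentile(q[:,2],[10,50,90]),3) if len(q) else '')
"
```

```text
t 8.8333 pos [ 0.5031 -0.4309  0.3998] psi -0.128 j6 0.879 eff6 -0.0 F [ 0.6 -0.2  1.2] T [-0.033 -0.067  0.053] w 8.53 g 0.0 v6 -0.0
shift cm [-12.14 -29.88  25.14] pos [ 0.5031 -0.4309  0.3998] psi -0.128 j [-0.82  0.1   1.29  0.    1.76  0.88]
[226. 276.  12.  22.] [0.425 0.236 0.013] ((0.42321306467056274, 0.23578405380249023), (0.03398493304848671, 0.05201394855976105), 89.7422103881836)
[192. 248.  17.  16.] [0.508 0.335 0.008] ((0.5087072253227234, 0.33350783586502075), (0.05555267259478569, 0.03440637141466141), 20.20441436767578)
[151. 246.  16.  24.] [0.507 0.438 0.008] ((0.5071698427200317, 0.4407999515533447), (0.04407584294676781, 0.056570835411548615), 86.51371765136719)
[191. 278.  14.  22.] [0.43  0.332 0.008] ((0.429523229598999, 0.3336033225059509), (0.05989143252372742, 0.0405406653881073), 14.991676330566406)
[156. 285.  16.  18.] [0.4   0.422 0.008] ((0.3996622860431671, 0.42180418968200684), (0.05546971783041954, 0.035376984626054764), 20.507661819458008)
[170. 336.  18.  24.] [0.268 0.389 0.008] ((0.26618099212646484, 0.3903898298740387), (0.04145273193717003, 0.05956028774380684), 77.82246398925781)
[345. 189.  80.  47.] [ 0.661 -0.102  0.003] ((0.6602333188056946, -0.10196410864591599), (0.12089825421571732, 0.22594775259494781), 0.8349772691726685)
[220. 340.  22.  19.] [0.252 0.253 0.012] ((0.2488529235124588, 0.2550378143787384), (0.04267885535955429, 0.06508016586303711), 4.871866703033447)
0.36 127 [-0.004 -0.001  0.003]
0.375 105 [-0.002  0.005  0.012]
0.39 124 [0.052 0.056 0.06 ]
0.405 113 [0.051 0.054 0.058]
0.42 131 [0.047 0.051 0.055]
0.435 128 [0.044 0.048 0.051]
0.45 114 [0.042 0.045 0.049]
0.465 135 [0.038 0.041 0.045]
0.48 112 [0.034 0.038 0.043]
0.495 136 [0.031 0.036 0.04 ]
0.51 110 [0.027 0.032 0.036]
0.525 106 [0.007 0.013 0.034]
0.54 106 [-0.003  0.001  0.01 ]
```

Call:
jog_arm(moves=[[[0,-1.43,-3.33,0,0,0,0],[0,-1.43,-3.33,0,0,0,0],[0,-1.43,-3.33,0,0,0,0],[0,-1.43,-3.33,0,0,0,0],[0,-1.43,-3.33,0,0,0,0],[0,-1.43,-3.33,0,0,0,0],[0,-1.43,-3.33,0,0,0,0],[0,-1.43,-3.33,0,0,0,0],[0,-1.43,-3.33,0,0,0,0],[0,0,0,3.6,0,0,0],[0,0,0,3.6,0,0,0],[0,0,0,3.6,0,0,0],[0,0,0,3.6,0,0,0],[0,0,0,3.6,0,0,0],[0,0,0,3.6,0,0,0],[0,0,0,3.6,0,0,0],[0,0,0,3.6,0,0,0],[0,0,0,3,0,0,0],[0,0,0,0,0,0,0]]])

```text
time: 10.52
tool_pos: [0.4096, -0.1157, 0.0766]
tool_rot: [-0.002, 0.998, -0.064, -0.006]
contact_force: [-1.1, 0.3, -0.8]
gripper_width: -0.001
grasp_force: 0.0
```

```bash
python3 st.py; python3 -c "
from h import *
go(.413,-.116,.053)"
```

```text
t 10.5167 pos [ 0.4096 -0.1157  0.0766] psi -0.128 j6 1.249 eff6 0.0 F [-1.1  0.3 -0.8] T [-0.036  0.049  0.008] w -0.01 g 0.0 v6 0.001
shift cm [ 0.37 -0.    2.36] pos [ 0.4096 -0.1157  0.0766] psi -0.128 j [-0.45 -0.29  2.2   0.    1.25  1.25]
```

Call:
jog_arm(moves=[[[0,0.3,0,1,0,0,0],[0,0,0,1,0,0,0],[0,0,0,0.8,0,0,0],[0,0,0,0.6,0,0,0],[0,0,0,0.6,0,0,0],[0,0,0,0.3,0,0,0],[0,0,0,0.2,0,0,0]]])

```text
time: 11.1
tool_pos: [0.4175, -0.1188, 0.0389]
tool_rot: [0.0, 0.998, -0.064, -0.0]
contact_force: [-4.6, 0.4, 5.9]
gripper_width: -0.003
grasp_force: 3.3
```

```bash
python3 st.py
```

```text
t 11.1 pos [ 0.4175 -0.1188  0.0389] psi -0.128 j6 1.251 eff6 0.004 F [-4.6  0.4  5.9] T [0.009 0.848 0.015] w -0.02 g 3.3 v6 -0.001
```

Call:
jog_arm(moves=[[[0,0,0,0.2,0,0,0],[0,0,0,0,0,0,0]]])

```text
time: 11.27
tool_pos: [0.4173, -0.1187, 0.0369]
tool_rot: [0.0, 0.998, -0.064, -0.001]
contact_force: [-5.9, 0.3, 7.4]
gripper_width: 0.003
grasp_force: 3.6
```

```bash
python3 st.py
```

```text
t 11.2667 pos [ 0.4173 -0.1187  0.0369] psi -0.128 j6 1.251 eff6 0.004 F [-5.9  0.3  7.4] T [0.065 0.872 0.012] w 0.02 g 3.6 v6 0.002
```

Call:
jog_arm(moves=[[[0,0,0,0.3,0,0,0],[0,0,0,0.3,0,0,0],[0,0,0,0,0,0,0]]])

```text
time: 11.52
tool_pos: [0.4175, -0.1188, 0.0312]
tool_rot: [0.0, 0.998, -0.064, -0.001]
contact_force: [-5.5, 1.1, 9.8]
gripper_width: 0.002
grasp_force: 4.8
```

```bash
python3 st.py
```

```text
t 11.5167 pos [ 0.4175 -0.1188  0.0312] psi -0.128 j6 1.251 eff6 0.005 F [-5.5  1.1  9.8] T [0.087 1.052 0.017] w 0.02 g 4.8 v6 0.0
```

Call:
jog_arm(moves=[[[0,0,0,0.2,0,0,0],[0,0,0,0,0,0,0]]])

```text
time: 11.68
tool_pos: [0.4176, -0.1188, 0.0309]
tool_rot: [0.0, 0.998, -0.064, -0.001]
contact_force: [-11.1, 2.8, 20.1]
gripper_width: 0.001
grasp_force: 10.3
```

```bash
python3 st.py
```

```text
t 11.6833 pos [ 0.4176 -0.1188  0.0309] psi -0.128 j6 1.251 eff6 0.002 F [-11.1   2.8  20.1] T [0.518 1.95  0.007] w 0.01 g 10.3 v6 0.0
```

Call:
jog_arm(moves=[[[0,0,0,0.1,0,0,0],[0,0,0,0,0,0,0],[0,0,0,0,0,0,0],[0,0,0,0,0,0,0]]])

```text
time: 12.02
tool_pos: [0.4176, -0.1189, 0.0308]
tool_rot: [0.0, 0.998, -0.064, -0.002]
contact_force: [-15.0, 3.5, 26.9]
gripper_width: -0.002
grasp_force: 13.4
```

```bash
python3 st.py
```

```text
t 12.0167 pos [ 0.4176 -0.1189  0.0308] psi -0.128 j6 1.251 eff6 0.001 F [-15.    3.5  26.9] T [ 0.724  2.515 -0.033] w -0.02 g 13.4 v6 0.002
```

Call:
jog_arm(moves=[[[0,0,0,-1,0,0,0],[0,0,0,-1,0,0,0],[0,0,0,-2,0,0,0],[0,0,0,-3,0,0,0],[0,0,0,-3,0,0,0],[6,0,0,0,0,0,0],[6,0,0,0,0,0,0]]])

```text
time: 12.6
tool_pos: [0.4193, -0.1192, 0.1299]
tool_rot: [0.001, 0.998, -0.064, 0.003]
contact_force: [0.2, -0.1, -0.6]
gripper_width: 0.272
grasp_force: 0.0
```

```bash
cat > look.py <<'E'
from h import *
def look():
    out=[]
    for n in ["top","side"]:
        f=grab_frame(n); L=[]
        for r in regions_of('sherd_a',f)[:10]:
            P=cloud(f,r['pixels'])
            if len(P)<30: continue
            bgr=np.median(f["color"][r["pixels"]],0)
            c,s,a=cv2.minAreaRect(P[:,:2].astype(np.float32))
            if s[0]<s[1]: a+=90
            print(n,np.round(c,4),np.round(s,3),"yaw",round((a+90)%180-90),"z",round(np.median(P[:,2]),4),"bgr",bgr,"p",round(r["p"],2))
look()
E
python3 look.py; python3 st.py; python3 -c "
from h import *
go(.416,.237,.06,0)
f=grab_frame('top'); print(world(f,356,280))
P=cloud(f);P=P[(abs(P[:,0]-.45)<.1)&(abs(P[:,1]+.12)<.03)]
print([round(float(np.median(P[abs(P[:,0]-x)<.0075][:,2])),3) for x in (.39,.42,.45)])"
```

```text
top [0.2644 0.391 ] [0.04 0.06] yaw -11 z 0.008 bgr [ 64. 202. 226.] p 0.82
top [0.5103 0.3331] [0.059 0.04 ] yaw 15 z 0.008 bgr [ 53.  97. 104.] p 0.79
top [0.5267 0.2264] [0.037 0.056] yaw -14 z 0.0122 bgr [164. 165.  53.] p 0.76
top [0.4246 0.2384] [0.034 0.055] yaw -1 z 0.0122 bgr [40. 65. 68.] p 0.74
top [0.2524 0.2516] [0.036 0.058] yaw -78 z 0.012 bgr [ 99. 101.  37.] p 0.6
top [0.4289 0.3328] [0.055 0.039] yaw 4 z 0.0082 bgr [137. 180. 202.] p 0.55
top [0.5096 0.4392] [0.039 0.056] yaw -5 z 0.0085 bgr [ 39.  65. 114.] p 0.53
top [0.3978 0.4217] [0.06  0.043] yaw 7 z 0.0081 bgr [160. 162.  51.] p 0.51
side [0.2649 0.3917] [0.036 0.058] yaw -11 z 0.0081 bgr [  0. 248. 254.] p 0.91
side [0.5276 0.2274] [0.039 0.057] yaw -16 z 0.0121 bgr [230. 228.  40.] p 0.88
side [0.5071 0.4377] [0.041 0.059] yaw -6 z 0.0078 bgr [ 31.  73. 156.] p 0.81
side [0.5092 0.334 ] [0.057 0.043] yaw 18 z 0.0079 bgr [ 53. 129. 139.] p 0.77
side [0.3966 0.4227] [0.057 0.039] yaw 21 z 0.0081 bgr [225. 222.  34.] p 0.72
side [0.4291 0.3335] [0.056 0.039] yaw 9 z 0.008 bgr [188. 238. 248.] p 0.71
side [0.4219 0.2357] [0.058 0.046] yaw 1 z 0.0119 bgr [32. 65. 74.] p 0.56
side [0.4555 0.0906] [0.122 0.136] yaw -9 z 0.0081 bgr [164. 154. 155.] p 0.29
t 12.8 pos [ 0.4166 -0.1179  0.1256] psi -0.128 j6 1.251 eff6 -0.0 F [-1.1  0.2  0.1] T [-0.02  -0.03   0.032] w 5.29 g 0.0 v6 0.0
shift cm [ -4.58 -35.19   6.61] pos [ 0.4166 -0.1179  0.1256] psi -0.128 j [-0.45 -0.34  2.15  0.    1.34  1.25]
turn -0.128 or 3.013 shift after turn [ -0.04 -35.48   6.61]
[ 0.42154639 -0.08341655  0.43953304]
[0.436, 0.443, 0.432]
```

Call:
jog_arm(moves=[[[6,0,0,0,0,0,-0.064],[6,0,0,0,0,0,-0.064],[6,0,-3.55,0,0,0,0],[6,0,-3.55,0,0,0,0],[6,0,-3.55,0,0,0,0],[6,0,-3.55,0,0,0,0],[6,0,-3.55,0,0,0,0],[6,0,-3.55,0,0,0,0],[6,0,-3.55,0,0,0,0],[6,0,-3.55,0,0,0,0],[6,0,-3.55,0,0,0,0],[6,0,-3.55,0,0,0,0],[6,0,0,3.5,0,0,0],[6,0,0,3,0,0,0],[6,0,0,0,0,0,0]]])

```text
time: 14.1
tool_pos: [0.4119, 0.2353, 0.055]
tool_rot: [0.003, 1.0, 0.001, -0.007]
contact_force: [-0.8, 0.7, -1.7]
gripper_width: 0.701
grasp_force: 0.0
```

```bash
python3 st.py; python3 -c "
from h import *
go(.415,.237,.002,0)"
```

```text
t 14.1 pos [0.4119 0.2353 0.055 ] psi 0.001 j6 1.931 eff6 0.003 F [-0.8  0.7 -1.7] T [-0.044 -0.024  0.002] w 5.99 g 0.0 v6 -0.0
shift cm [ 0.38 -0.2   5.29] pos [0.4119 0.2353 0.055 ] psi 0.001 j [ 0.36 -0.12  2.09 -0.    1.18  1.93]
turn 0.001 or -3.14 shift after turn [ 0.38 -0.2   5.29]
```

```bash
cat >> h.py <<'E'
def tilt():
    a,M=psi(); D=np.array([[np.cos(a),np.sin(a),0],[np.sin(a),-np.cos(a),0],[0,0,-1]])
    print("tilt fix rotvec",np.round(Rt.from_matrix(M.T@D).as_rotvec(),4))
E
python3 -c "
from h import *
tilt()"
```

```text
tilt fix rotvec [0.005  0.0132 0.    ]
```

Call:
jog_arm(moves=[[[6,0.35,-0.2,2,0,0,0],[6,0,0,2,0,0,0],[6,0,0,1,0,0,0],[6,0,0,0,0,0,0]]])

```text
time: 14.43
tool_pos: [0.4191, 0.2375, 0.0101]
tool_rot: [0.001, 1.0, -0.0, -0.003]
contact_force: [0.6, -0.2, -0.5]
gripper_width: 0.7
grasp_force: 0.0
```

```bash
python3 st.py; python3 -c "
from h import *
tilt();go(.415,.237,.002)"
```

```text
t 14.4333 pos [0.4191 0.2375 0.0101] psi -0.001 j6 1.933 eff6 0.0 F [ 0.6 -0.2 -0.5] T [ 0.    -0.03   0.014] w 5.98 g 0.0 v6 -0.0
tilt fix rotvec [0.002  0.0052 0.    ]
shift cm [-0.4   0.05  0.81] pos [0.4191 0.2375 0.0101] psi -0.001 j [ 0.36 -0.03  2.1   0.    1.08  1.93]
```

Call:
jog_arm(moves=[[[6,-0.3,0,0.4,0,0,0],[6,0,0,0.35,0,0,0],[6,0,0,0,0,0,0],[6,0,0,0,0,0,0]]])

```text
time: 14.77
tool_pos: [0.4186, 0.2388, 0.0056]
tool_rot: [-0.0, 1.0, -0.0, 0.001]
contact_force: [-0.4, -0.6, 0.4]
gripper_width: 0.705
grasp_force: 0.0
```

```bash
python3 st.py; python3 -c "
from h import *
tilt()"
```

```text
t 14.7667 pos [0.4186 0.2388 0.0056] psi -0.0 j6 1.935 eff6 0.0 F [-0.4 -0.6  0.4] T [0.01  0.009 0.004] w 6.02 g 0.0 v6 -0.0
tilt fix rotvec [-0.0005 -0.0012  0.    ]
```

Call:
jog_arm(moves=[[[2,0,0,0,0,0,0],[2,0,0,0,0,0,0],[2,0,0,0,0,0,0],[2,0,0,0,0,0,0],[2,0,0,0,0,0,0],[2,0,0,0,0,0,0]]])

```text
time: 15.27
tool_pos: [0.419, 0.239, 0.0059]
tool_rot: [-0.0, 1.0, -0.0, 0.001]
contact_force: [-1.3, -0.1, 5.4]
gripper_width: 0.396
grasp_force: 60.2
```

```bash
python3 st.py; python3 -c "
from h import *
tilt()"
```

```text
t 15.2667 pos [0.419  0.239  0.0059] psi -0.0 j6 1.935 eff6 -0.007 F [-1.3 -0.1  5.4] T [-0.076  0.161 -0.009] w 3.38 g 60.2 v6 -0.002
tilt fix rotvec [-0.0006 -0.0016  0.    ]
```

Call:
jog_arm(moves=[[[2,0,0,-1,0,0,0],[2,0,0,-2,0,0,0],[2,0,0,-2,0,0,0.078],[2,0,0,0,0,0,0.077],[2,0.56,2.31,0,0,0,0],[2,0.56,2.31,0,0,0,0],[2,0.56,2.31,0,0,0,0],[2,0.56,2.31,0,0,0,0],[2,0.56,2.31,0,0,0,0],[2,0.56,2.31,0,0,0,0],[2,0,0,0,0,0,0],[2,0,0,0,0,0,0],[2,0,0,0,0,0,0],[2,0,0,0,0,0,0],[2,0,0,0,0,0,0]]])

```text
time: 16.52
tool_pos: [0.4296, 0.0973, 0.0548]
tool_rot: [-0.0, 0.997, -0.077, -0.0]
contact_force: [0.3, 0.1, 0.2]
gripper_width: 0.391
grasp_force: 59.8
```

```bash
cat > gpre.py <<'E'
import sys
from h import *
# gauge frame: TCP target at gauge x (mm), height z (mm)
G=np.array([.4546,.0933]); ya=-.155; ex=np.array([np.cos(ya),np.sin(ya)])
gx,z=float(sys.argv[1])/1e3,float(sys.argv[2])/1e3
p=G+gx*ex; tilt(); go(p[0],p[1],z,ya)
s=state(); d=s["tool_pos"][:2]-G; ey=np.array([-ex[1],ex[0]]); print("gauge xy mm",np.round([d@ex*1e3,d@ey*1e3],1),"Fx along",round(s["contact_force"][:2]@ex,1))
E
python3 st.py; python3 gpre.py -24 16
```

```text
t 16.5167 pos [0.4296 0.0973 0.0548] psi -0.154 j6 1.778 eff6 0.003 F [0.3 0.1 0.2] T [-0.032 -0.011 -0.01 ] w 3.34 g 59.8 v6 -0.002
tilt fix rotvec [-0.0001  0.0003 -0.    ]
shift cm [0.13 0.01 3.88] pos [0.4296 0.0973 0.0548] psi -0.154 j [ 0.05 -0.22  2.18  0.    1.18  1.78]
turn 0.001 or -3.14 shift after turn [0.13 0.01 3.88]
gauge xy mm [-25.3   0.1] Fx along 0.3
```

Call:
jog_arm(moves=[[[2,0.1,0,1.5,0,0,0],[2,0,0,1.2,0,0,0],[2,0,0,1.0,0,0,0],[2,0,0,0,0,0,0],[2,0,0,0,0,0,0],[2,0,0,0,0,0,0],[2,0,0,0.2,0,0,0],[2,0,0,0.1,0,0,0],[2,0,0,0,0,0,0],[2,0,0,0,0,0,0]]])

```text
time: 17.35
tool_pos: [0.431, 0.0963, 0.015]
tool_rot: [-0.0, 0.997, -0.078, 0.0]
contact_force: [-0.5, -0.1, -0.3]
gripper_width: 0.401
grasp_force: 59.8
```

```bash
python3 st.py; python3 gpre.py -24 16
python3 -c "
from h import *
f=grab_frame('side'); cv2.imwrite('pics/g1.png',cv2.resize(f['color'][240:400,260:440],None,fx=4,fy=3.7))"
```

```text
t 17.35 pos [0.431  0.0963 0.015 ] psi -0.155 j6 1.777 eff6 0.0 F [-0.5 -0.1 -0.3] T [0.015 0.061 0.034] w 3.43 g 59.8 v6 0.001
tilt fix rotvec [-0.0001 -0.0004  0.    ]
shift cm [-0.02 -0.07 -0.1 ] pos [0.431  0.0963 0.015 ] psi -0.155 j [ 0.05 -0.15  2.2  -0.    1.09  1.78]
turn -0.0 or 3.141 shift after turn [-0.02 -0.07 -0.1 ]
gauge xy mm [-23.8  -0.7] Fx along -0.5
```

View pics/g1.png

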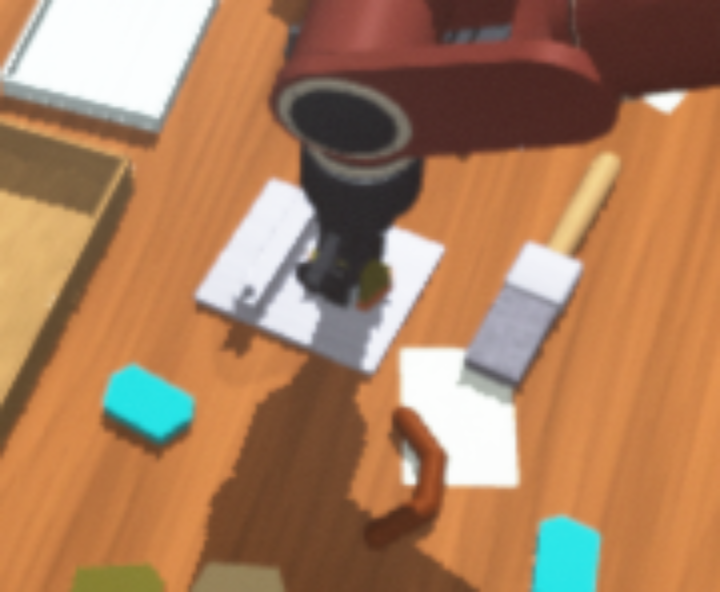

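The crop shows the thick olive sherd held in the fingers flat over the gauge apron, at about (375,285), with the bar to its left.

Call:
jog_arm(moves=[[[2,0,0,0.12,0,0,0],[2,0.3,0,0,0,0,0],[2,0.3,0,0,0,0,0],[2,0,0,0,0,0,0],[2,0,0,0,0,0,0]]])

```text
time: 17.82
tool_pos: [0.4376, 0.0953, 0.014]
tool_rot: [-0.0, 0.997, -0.078, 0.001]
contact_force: [0.7, -0.1, 1.1]
gripper_width: 0.395
grasp_force: 60.0
```

```bash
python3 st.py; python3 gpre.py -24 16
```

```text
t 17.8167 pos [0.4376 0.0953 0.014 ] psi -0.155 j6 1.774 eff6 -0.008 F [ 0.7 -0.1  1.1] T [-0.024 -0.172 -0.092] w 3.38 g 60.0 v6 0.001
tilt fix rotvec [-0.0002 -0.0018  0.    ]
shift cm [-0.69 -0.06 -0.2 ] pos [0.4376 0.0953 0.014 ] psi -0.155 j [ 0.05 -0.13  2.18 -0.    1.09  1.77]
turn -0.0 or 3.141 shift after turn [-0.69 -0.06 -0.2 ]
gauge xy mm [-17.1  -0.6] Fx along 0.7
```

Call:
jog_arm(moves=[[[2,0.2,0,0,0,0,0],[2,0.2,0,0,0,0,0],[2,0.2,0,0,0,0,0],[2,0,0,0,0,0,0],[2,0,0,0,0,0,0]]])

```text
time: 18.23
tool_pos: [0.4411, 0.0948, 0.0139]
tool_rot: [-0.0, 0.997, -0.078, -0.003]
contact_force: [-8.0, 1.6, 11.5]
gripper_width: 0.395
grasp_force: 61.1
```

```bash
python3 st.py; python3 gpre.py -24 16
```

```text
t 18.2333 pos [0.4411 0.0948 0.0139] psi -0.155 j6 1.772 eff6 -0.025 F [-8.   1.6 11.5] T [ 0.205  1.355 -0.028] w 3.37 g 61.1 v6 0.0
tilt fix rotvec [0.0002 0.0052 0.    ]
shift cm [-1.05 -0.06 -0.2 ] pos [0.4411 0.0948 0.0139] psi -0.155 j [ 0.05 -0.12  2.17  0.    1.09  1.77]
turn -0.0 or 3.141 shift after turn [-1.05 -0.06 -0.2 ]
gauge xy mm [-13.5  -0.6] Fx along -8.2
```

Stopped by the bar's front face (8 N push-back, tip at the bar): too thick, so it goes to the finds box.

Call:
jog_arm(moves=[[[2,-1,0,0,0,0,0],[2,0,0,-2,0,0,0],[2,0,0,-4,0,0,0],[2,0,0,-4,0,0,0],[2,2.66,-1.35,0,0,0,0],[2,2.66,-1.35,0,0,0,0],[2,2.66,-1.35,0,0,0,0],[2,2.66,-1.35,0,0,0,0],[2,2.66,-1.35,0,0,0,0],[2,2.66,-1.35,0,0,0,0],[2,2.66,-1.35,0,0,0,0],[2,2.66,-1.35,0,0,0,0],[2,0,0,0,0,0,0],[2,0,0,0,0,0,0],[2,0,0,0,0,0,0],[2,0,0,0,0,0,0]]])

```text
time: 19.57
tool_pos: [0.6584, 0.1695, 0.1132]
tool_rot: [0.0, 0.997, -0.078, -0.001]
contact_force: [-0.2, 0.6, -0.4]
gripper_width: 0.396
grasp_force: 59.8
```

```bash
python3 st.py; python3 -c "
from h import *
go(.658,.17,.011)"
```

```text
t 19.5667 pos [0.6584 0.1695 0.1132] psi -0.155 j6 1.869 eff6 -0.0 F [-0.2  0.6 -0.4] T [ 0.034 -0.017 -0.033] w 3.38 g 59.8 v6 -0.001
shift cm [-0.03 -0.04 10.22] pos [0.6584 0.1695 0.1132] psi -0.155 j [ 0.14  0.27  1.57 -0.    1.3   1.87]
```

Call:
jog_arm(moves=[[[2,0,0,3,0,0,0],[2,0,0,3,0,0,0],[2,0,0,2,0,0,0],[2,0,0,1.5,0,0,0],[2,0,0,0.5,0,0,0],[2,0,0,0,0,0,0],[2,0,0,0,0,0,0],[2,0,0,0.3,0,0,0],[2,0,0,0,0,0,0],[6,0,0,0,0,0,0],[6,0,0,0,0,0,0],[6,0,0,0,0,0,0],[6,0,0,0,0,0,0],[6,0,0,-2,0,0,0],[6,0,0,-4,0,0,0],[6,0,0,-4,0,0,0],[6,0,0,0,0,0,0],[6,0,0,0,0,0,0],[6,0,0,0,0,0,0]]])

```text
time: 21.15
tool_pos: [0.6598, 0.1699, 0.111]
tool_rot: [-0.0, 0.997, -0.078, 0.0]
contact_force: [-1.1, 0.8, -1.0]
gripper_width: 0.704
grasp_force: 0.0
```

```bash
python3 st.py; python3 look.py; python3 -c "
from h import *
go(.4295-.008,.333-.001,.06,.12)"
```

```text
t 21.15 pos [0.6598 0.1699 0.111 ] psi -0.155 j6 1.869 eff6 0.0 F [-1.1  0.8 -1. ] T [-0.02   0.03   0.021] w 6.01 g 0.0 v6 0.001
top [0.3972 0.4232] [0.06  0.041] yaw 18 z 0.0077 bgr [165.  166.5  53. ] p 0.79
top [0.432  0.3317] [0.053 0.035] yaw 22 z 0.0084 bgr [142. 186. 209.] p 0.73
top [0.5083 0.4376] [0.037 0.058] yaw -8 z 0.008 bgr [31. 46. 75.] p 0.67
top [0.4991 0.3567] [0.059 0.041] yaw 19 z 0.008 bgr [ 55. 101. 106.] p 0.64
top [0.6187 0.1537] [0.097 0.024] yaw 34 z 0.0156 bgr [ 56. 101. 107.] p 0.58
top [0.2667 0.3905] [0.04  0.056] yaw -14 z 0.0085 bgr [ 67. 209. 230.] p 0.5
side [0.2501 0.2539] [0.036 0.059] yaw -82 z 0.0118 bgr [233. 231.  49.] p 0.9
side [0.4998 0.3547] [0.059 0.043] yaw 17 z 0.0076 bgr [ 53. 130. 139.] p 0.83
side [0.4283 0.3326] [0.058 0.039] yaw 15 z 0.0083 bgr [191. 239. 249.] p 0.78
side [0.5263 0.2246] [0.043 0.06 ] yaw -14 z 0.0118 bgr [231. 229.  43.] p 0.72
side [0.2654 0.3909] [0.038 0.059] yaw -10 z 0.0082 bgr [  0. 249. 254.] p 0.68
side [0.3967 0.4222] [0.057 0.039] yaw 20 z 0.008 bgr [227. 224.  33.] p 0.67
side [0.5069 0.4374] [0.04  0.058] yaw -10 z 0.0082 bgr [19. 40. 81.] p 0.59
side [0.8099 0.0615] [0.06  0.429] yaw -52 z 0.0886 bgr [ 64.  91. 134.] p 0.55
side [ 0.5081 -0.4443] [0.059 0.101] yaw -73 z 0.3327 bgr [59. 56. 55.] p 0.4
shift cm [-25.91 -12.38   4.91] pos [0.6585 0.1696 0.1083] psi -0.155 j [ 0.14  0.28  1.57 -0.    1.3   1.87]
turn -0.275 or 2.866 shift after turn [-21.57 -18.96   4.91]
```

Call:
jog_arm(moves=[[[6,0,0,0,0,0,-0.122],[6,0,0,0,0,0,-0.122],[6,0,0,0,0,0,-0.121],[6,-2.47,-2.59,0,0,0,0],[6,-2.47,-2.59,0,0,0,0],[6,-2.47,-2.59,0,0,0,0],[6,-2.47,-2.59,0,0,0,0],[6,-2.47,-2.59,0,0,0,0],[6,-2.47,-2.59,0,0,0,0],[6,-2.47,-2.59,0,0,0,0],[6,-2.47,-2.59,0,0,0,0],[6,0,0,3,0,0,0],[6,0,0,2,0,0,0],[6,0,0,1,0,0,0],[6,0,0,0,0,0,0],[6,0,0,0,0,0,0],[6,0,0,0,0,0,0],[6,0,0,0,0,0,0],[6,0,0,0,0,0,0]]])

```text
time: 22.93
tool_pos: [0.4245, 0.3317, 0.052]
tool_rot: [-0.001, 0.995, 0.104, 0.001]
contact_force: [0.1, -0.1, -0.3]
gripper_width: 0.703
grasp_force: 0.0
```

```bash
python3 st.py; python3 -c "
from h import *
go(.4217,.3313,.003,.21);tilt()"
```

```text
t 22.9333 pos [0.4245 0.3317 0.052 ] psi 0.209 j6 1.887 eff6 -0.0 F [ 0.1 -0.1 -0.3] T [ 0.012 -0.047 -0.026] w 6.0 g 0.0 v6 -0.0
shift cm [-0.29 -0.02  4.9 ] pos [0.4245 0.3317 0.052 ] psi 0.209 j [0.53 0.03 1.95 0.   1.15 1.89]
turn -0.001 or 3.141 shift after turn [-0.29 -0.02  4.9 ]
tilt fix rotvec [-0.0008 -0.0023  0.    ]
```

Call:
jog_arm(moves=[[[6,-0.25,0,2,0,0,0],[6,0,0,1.5,0,0,0],[6,0,0,0.8,0,0,0],[6,0,0,0.4,0,0,0],[6,0,0,0,0,0,0],[6,0,0,0,0,0,0],[6,0,0,0,0,0,0],[6,0,0,0,0,0,0]]])

```text
time: 23.6
tool_pos: [0.4217, 0.3313, 0.0047]
tool_rot: [-0.0, 0.995, 0.105, 0.001]
contact_force: [0.2, -0.1, -0.2]
gripper_width: 0.702
grasp_force: 0.0
```

```bash
python3 st.py
```

```text
t 23.6 pos [0.4217 0.3313 0.0047] psi 0.21 j6 1.888 eff6 -0.0 F [ 0.2 -0.1 -0.2] T [0.016 0.013 0.033] w 6.0 g 0.0 v6 0.0
```

Call:
jog_arm(moves=[[[2,0,0,0,0,0,0],[2,0,0,0,0,0,0],[2,0,0,0,0,0,0],[2,0,0,0,0,0,0],[2,0,0,0,0,0,0],[2,0,0,0,0,0,0]]])

```text
time: 24.1
tool_pos: [0.4215, 0.3312, 0.0047]
tool_rot: [-0.0, 0.995, 0.105, 0.001]
contact_force: [-1.6, -0.7, 5.6]
gripper_width: 0.387
grasp_force: 59.2
```

```bash
python3 st.py;python3 gpre.py -28 50
```

```text
t 24.1 pos [0.4215 0.3312 0.0047] psi 0.21 j6 1.888 eff6 0.001 F [-1.6 -0.7  5.6] T [-0.094  0.211  0.004] w 3.3 g 59.2 v6 -0.001
tilt fix rotvec [-0.0004 -0.0012  0.    ]
shift cm [-4.33 22.96 -4.55] pos [0.4215 0.3312 0.0047] psi 0.21 j [0.53 0.1  1.97 0.   1.07 1.89]
turn 0.365 or -2.777 shift after turn [ 4.15 22.99 -4.55]
gauge xy mm [-69.4 229.9] Fx along -1.5
```

Call:
jog_arm(moves=[[[6,0,0,0,0,0,0],[6,0,0,0,0,0,0],[6,0,0,0,0,0,0],[6,0,0,0.25,0,0,0],[6,0,0,0,0,0,0],[2,0,0,0,0,0,0],[2,0,0,0,0,0,0],[2,0,0,0,0,0,0],[2,0,0,0,0,0,0],[2,0,0,0,0,0,0],[2,0,0,0,0,0,0]]])

```text
time: 25.02
tool_pos: [0.4212, 0.331, 0.0014]
tool_rot: [-0.0, 0.995, 0.105, 0.0]
contact_force: [-0.7, 0.1, 1.4]
gripper_width: 0.397
grasp_force: 59.8
```

```bash
python3 st.py
```

```text
t 25.0167 pos [0.4212 0.331  0.0014] psi 0.21 j6 1.888 eff6 0.0 F [-0.7  0.1  1.4] T [ 0.025 -0.023  0.062] w 3.39 g 59.8 v6 0.001
```

Call:
jog_arm(moves=[[[2,0,0,-1,0,0,0],[2,0,0,-2,0,0,0],[2,0,0,-2,0,0,0],[2,0,0,0,0,0,0.122],[2,0,0,0,0,0,0.122],[2,0,0,0,0,0,0.121],[2,0.52,2.87,0,0,0,0],[2,0.52,2.87,0,0,0,0],[2,0.52,2.87,0,0,0,0],[2,0.52,2.87,0,0,0,0],[2,0.52,2.87,0,0,0,0],[2,0.52,2.87,0,0,0,0],[2,0.52,2.87,0,0,0,0],[2,0.52,2.87,0,0,0,0],[2,0,0,0,0,0,0],[2,0,0,0,0,0,0],[2,0,0,0,0,0,0],[2,0,0,0,0,0,0],[2,0,0,0,0,0,0]]])

```text
time: 26.6
tool_pos: [0.4264, 0.0984, 0.0512]
tool_rot: [-0.0, 0.997, -0.077, -0.0]
contact_force: [-0.4, -0.3, -1.2]
gripper_width: 0.398
grasp_force: 59.8
```

```bash
python3 st.py;python3 gpre.py -28 14
```

```text
t 26.6 pos [0.4264 0.0984 0.0512] psi -0.154 j6 1.781 eff6 0.002 F [-0.4 -0.3 -1.2] T [-0.053  0.011  0.038] w 3.4 g 59.8 v6 -0.002
tilt fix rotvec [-0.0001  0.0002 -0.    ]
shift cm [0.07 0.07 3.72] pos [0.4264 0.0984 0.0512] psi -0.154 j [ 0.06 -0.22  2.19  0.    1.18  1.78]
turn 0.001 or -3.14 shift after turn [0.07 0.07 3.72]
gauge xy mm [-28.7   0.7] Fx along -0.4
```

Call:
jog_arm(moves=[[[2,0.05,0.05,1.5,0,0,0],[2,0,0,1.5,0,0,0],[2,0,0,0.8,0,0,0],[2,0,0,0.1,0,0,0],[2,0,0,0,0,0,0],[2,0,0,0,0,0,0],[2,0,0,0,0,0,0],[2,0,0,0,0,0,0]]])

```text
time: 27.27
tool_pos: [0.4276, 0.0971, 0.013]
tool_rot: [-0.0, 0.997, -0.077, 0.001]
contact_force: [-0.3, 0.0, -0.8]
gripper_width: 0.396
grasp_force: 59.9
```

```bash
python3 st.py
```

```text
t 27.2667 pos [0.4276 0.0971 0.013 ] psi -0.155 j6 1.779 eff6 0.0 F [-0.3  0.  -0.8] T [-0.022  0.047  0.042] w 3.38 g 59.9 v6 -0.001
```

Call:
jog_arm(moves=[[[2,0,0,0.2,0,0,0],[2,0,0,0,0,0,0],[2,0.3,0,0,0,0,0],[2,0.3,0,0,0,0,0],[2,0.3,0,0,0,0,0],[2,0.3,0,0,0,0,0],[2,0.3,0,0,0,0,0],[2,0,0,0,0,0,0],[2,0,0,0,0,0,0]]])

```text
time: 28.02
tool_pos: [0.4419, 0.0946, 0.0101]
tool_rot: [-0.0, 0.997, -0.078, -0.0]
contact_force: [0.5, -0.2, -0.4]
gripper_width: 0.393
grasp_force: 59.9
```

```bash
python3 st.py;python3 gpre.py 5 10
```

```text
t 28.0167 pos [0.4419 0.0946 0.0101] psi -0.155 j6 1.772 eff6 -0.002 F [ 0.5 -0.2 -0.4] T [-0.022  0.035  0.017] w 3.35 g 59.9 v6 -0.001
tilt fix rotvec [0.     0.0001 0.    ]
shift cm [ 1.77 -0.07  0.01] pos [0.4419 0.0946 0.0101] psi -0.155 j [ 0.05 -0.11  2.17  0.    1.08  1.77]
turn -0.0 or 3.141 shift after turn [ 1.77 -0.07  0.01]
gauge xy mm [-12.7  -0.7] Fx along 0.5
```

Tip is about 5 mm under the bar with no force. Sliding on.

Call:
jog_arm(moves=[[[2,0.3,0,0,0,0,0],[2,0.3,0,0,0,0,0],[2,0.3,0,0,0,0,0],[2,0.3,0,0,0,0,0],[2,0.3,0,0,0,0,0],[2,0.2,0,0,0,0,0],[2,0,0,0,0,0,0],[2,0,0,0,0,0,0],[2,0,0,0,0,0,0]]])

```text
time: 28.77
tool_pos: [0.4584, 0.092, 0.01]
tool_rot: [0.0, 0.997, -0.078, -0.0]
contact_force: [-0.3, 0.1, -0.5]
gripper_width: 0.402
grasp_force: 59.9
```

```bash
python3 st.py;python3 gpre.py 5 10
```

```text
t 28.7667 pos [0.4584 0.092  0.01  ] psi -0.155 j6 1.765 eff6 -0.0 F [-0.3  0.1 -0.5] T [ 0.025  0.019 -0.004] w 3.43 g 59.9 v6 -0.001
tilt fix rotvec [0.     0.0003 0.    ]
shift cm [ 0.11 -0.07 -0.  ] pos [0.4584 0.092  0.01  ] psi -0.155 j [ 0.04 -0.07  2.14  0.    1.08  1.76]
turn -0.0 or 3.141 shift after turn [ 0.11 -0.07 -0.  ]
gauge xy mm [ 3.9 -0.7] Fx along -0.3
```

It slid right through (tip about 6 mm beyond the bar, no force), so it passes and goes to the tray.

Call:
jog_arm(moves=[[[2,-1,0,0,0,0,0],[2,-1.5,0,0,0,0,0],[2,-1.5,0,0,0,0,0],[2,0,0,-2,0,0,0],[2,0,0,-3,0,0,0],[2,0,0,-2,0,0,0],[2,2.8,1.12,0,0,0,0],[2,2.8,1.12,0,0,0,0],[2,2.8,1.12,0,0,0,0],[2,2.8,1.12,0,0,0,0],[2,2.8,1.12,0,0,0,0],[2,2.8,1.12,0,0,0,0],[2,2.8,1.12,0,0,0,0],[2,2.8,1.12,0,0,0,0],[2,2.8,1.12,0,0,0,0],[2,0,0,0,0,0,0],[2,0,0,0,0,0,0],[2,0,0,0,0,0,0],[2,0,0,0,0,0,0]]])

```text
time: 30.35
tool_pos: [0.651, -0.0395, 0.0798]
tool_rot: [-0.0, 0.997, -0.077, -0.001]
contact_force: [-0.1, 0.7, 0.8]
gripper_width: 0.398
grasp_force: 59.9
```

```bash
python3 st.py; python3 -c "
from h import *
go(.652,-.04,.005)"
```

```text
t 30.35 pos [ 0.651  -0.0395  0.0798] psi -0.155 j6 1.551 eff6 0.001 F [-0.1  0.7  0.8] T [ 0.053 -0.018  0.029] w 3.4 g 59.9 v6 0.003
shift cm [0.12 0.04 7.48] pos [ 0.651  -0.0395  0.0798] psi -0.155 j [-0.17  0.25  1.66  0.    1.23  1.55]
```

Call:
jog_arm(moves=[[[2,0,0,3,0,0,0],[2,0,0,2.5,0,0,0],[2,0,0,1.2,0,0,0],[2,0,0,0.5,0,0,0],[2,0,0,0.15,0,0,0],[2,0,0,0,0,0,0],[2,0,0,0,0,0,0],[2,0,0,0,0,0,0],[6,0,0,0,0,0,0],[6,0,0,0,0,0,0],[6,0,0,0,0,0,0],[6,0,0,0,0,0,0],[6,0,0,-2,0,0,0],[6,0,0,-4,0,0,0],[6,0,0,-4,0,0,0],[6,0,0,0,0,0,0],[6,0,0,0,0,0,0],[6,0,0,0,0,0,0],[6,0,0,0,0,0,0]]])

```text
time: 31.93
tool_pos: [0.6511, -0.0401, 0.1046]
tool_rot: [-0.0, 0.997, -0.078, -0.002]
contact_force: [-0.6, -0.2, -0.2]
gripper_width: 0.7
grasp_force: 0.0
```

```bash
python3 st.py; python3 look.py | grep -v "0.39[0-9] *0.42"; python3 -c "
from h import *
go(.492,.353,.06,.32)"
```

```text
t 31.9333 pos [ 0.6511 -0.0401  0.1046] psi -0.155 j6 1.55 eff6 0.0 F [-0.6 -0.2 -0.2] T [-0.029 -0.017  0.021] w 5.98 g 0.0 v6 0.0
top [0.3993 0.4224] [0.056 0.036] yaw 22 z 0.0082 bgr [102.  103.   37.5] p 0.79
top [0.2662 0.389 ] [0.038 0.056] yaw -10 z 0.008 bgr [ 48. 130. 150.] p 0.68
top [0.5098 0.4379] [0.038 0.056] yaw -2 z 0.0078 bgr [ 41.  68. 120.] p 0.67
top [0.5272 0.2263] [0.037 0.057] yaw -13 z 0.012 bgr [105. 106.  40.] p 0.64
top [0.2499 0.2513] [0.038 0.057] yaw -83 z 0.0117 bgr [170. 172.  55.] p 0.62
top [0.7969 0.0261] [0.117 0.201] yaw -15 z 0.1136 bgr [ 59.  87. 137.] p 0.6
top [0.6658 0.1675] [0.036 0.058] yaw -12 z 0.0161 bgr [41. 67. 71.] p 0.53
top [0.4995 0.3556] [0.059 0.038] yaw 21 z 0.0079 bgr [40. 66. 70.] p 0.52
side [0.498  0.3575] [0.057 0.038] yaw 17 z 0.0079 bgr [28. 65. 73.] p 0.93
side [0.2637 0.3886] [0.041 0.057] yaw -10 z 0.0081 bgr [  5. 156. 185.] p 0.8
side [0.2502 0.2551] [0.036 0.058] yaw -83 z 0.0122 bgr [236. 235.  50.] p 0.78
side [0.3974 0.4234] [0.055 0.038] yaw 21 z 0.0082 bgr [122. 121.  28.] p 0.78
side [0.5265 0.2273] [0.037 0.058] yaw -15 z 0.0118 bgr [126. 124.  35.] p 0.76
side [0.509  0.4378] [0.04 0.06] yaw -5 z 0.008 bgr [ 32.  76. 161.] p 0.62
side [ 0.6627 -0.0412] [0.038 0.06 ] yaw -5 z 0.0111 bgr [203. 244. 251.] p 0.6
side [0.6664 0.1642] [0.046 0.066] yaw -9 z 0.0157 bgr [35. 70. 88.] p 0.5
shift cm [-21.82 -36.38   4.54] pos [ 0.6514 -0.0402  0.1048] psi -0.155 j [-0.18  0.22  1.65  0.    1.28  1.55]
turn -0.475 or 2.666 shift after turn [ -2.75 -42.33   4.54]
```

Call:
jog_arm(moves=[[[6,0,0,0,0,0,-0.121],[6,0,0,0,0,0,-0.121],[6,0,0,0,0,0,-0.121],[6,0,0,0,0,0,-0.121],[6,-0.2,-3.53,0,0,0,0],[6,-0.2,-3.53,0,0,0,0],[6,-0.2,-3.53,0,0,0,0],[6,-0.2,-3.53,0,0,0,0],[6,-0.2,-3.53,0,0,0,0],[6,-0.2,-3.53,0,0,0,0],[6,-0.2,-3.53,0,0,0,0],[6,-0.2,-3.53,0,0,0,0],[6,-0.2,-3.53,0,0,0,0],[6,-0.2,-3.53,0,0,0,0],[6,-0.2,-3.53,0,0,0,0],[6,-0.2,-3.53,0,0,0,0]]])

```text
time: 33.47
tool_pos: [0.4917, 0.3541, 0.1059]
tool_rot: [0.0, 0.987, 0.164, -0.0]
contact_force: [1.2, -0.2, 0.1]
gripper_width: 0.696
grasp_force: 0.0
```

Call:
jog_arm(moves=[[[6,0,0,2,0,0,0],[6,0,0,2,0,0,0],[6,0,0,1,0,0,0],[6,0,0,0,0,0,0],[6,0,0,0,0,0,0],[6,0,0,0,0,0,0],[6,0,0,0,0,0,0],[6,0,0,0,0,0,0]]])

```text
time: 34.13
tool_pos: [0.4939, 0.353, 0.058]
tool_rot: [-0.0, 0.987, 0.163, 0.001]
contact_force: [0.7, -0.3, 0.3]
gripper_width: 0.699
grasp_force: 0.0
```

```bash
python3 st.py; python3 -c "
from h import *
go(.4916,.3534,.002,.33);tilt()"
```

```text
t 34.1333 pos [0.4939 0.353  0.058 ] psi 0.328 j6 1.741 eff6 -0.0 F [ 0.7 -0.3  0.3] T [ 0.02   0.01  -0.023] w 5.97 g 0.0 v6 0.001
shift cm [-0.22 -0.11  5.6 ] pos [0.4939 0.353  0.058 ] psi 0.328 j [0.5  0.17 1.79 0.   1.18 1.74]
turn -0.002 or 3.14 shift after turn [-0.22 -0.11  5.6 ]
tilt fix rotvec [-0.0005 -0.0023  0.    ]
```

Call:
jog_arm(moves=[[[6,-0.2,-0.1,2,0,0,0],[6,0,0,2,0,0,0],[6,0,0,1,0,0,0],[6,0,0,0.4,0,0,0],[6,0,0,0,0,0,0],[6,0,0,0,0,0,0],[6,0,0,0,0,0,0],[6,0,0,0,0,0,0]]])

```text
time: 34.8
tool_pos: [0.4916, 0.3536, 0.004]
tool_rot: [-0.0, 0.987, 0.164, 0.001]
contact_force: [-0.4, 0.5, 0.3]
gripper_width: 0.703
grasp_force: 0.0
```

```bash
python3 st.py
```

```text
t 34.8 pos [0.4916 0.3536 0.004 ] psi 0.329 j6 1.743 eff6 -0.0 F [-0.4  0.5  0.3] T [ 0.013  0.025 -0.031] w 6.0 g 0.0 v6 0.001
```

Call:
jog_arm(moves=[[[6,0,0,0.2,0,0,0],[6,0,0,0,0,0,0],[6,0,0,0,0,0,0],[2,0,0,0,0,0,0],[2,0,0,0,0,0,0],[2,0,0,0,0,0,0],[2,0,0,0,0,0,0],[2,0,0,0,0,0,0],[2,0,0,0,0,0,0]]])

```text
time: 35.55
tool_pos: [0.4911, 0.3534, 0.0012]
tool_rot: [-0.0, 0.987, 0.164, 0.0]
contact_force: [-0.3, -0.7, 3.3]
gripper_width: 0.394
grasp_force: 59.5
```

```bash
python3 st.py
```

```text
t 35.55 pos [0.4911 0.3534 0.0012] psi 0.329 j6 1.743 eff6 -0.005 F [-0.3 -0.7  3.3] T [-0.006  0.041  0.053] w 3.37 g 59.5 v6 -0.001
```

Call:
jog_arm(moves=[[[2,0,0,-1,0,0,0],[2,0,0,-2,0,0,0],[2,0,0,-2,0,0,0],[2,0,0,0,0,0,0.121],[2,0,0,0,0,0,0.121],[2,0,0,0,0,0,0.121],[2,0,0,0,0,0,0.121],[2,-0.31,3.29,0,0,0,0],[2,-0.31,3.29,0,0,0,0],[2,-0.31,3.29,0,0,0,0],[2,-0.31,3.29,0,0,0,0],[2,-0.31,3.29,0,0,0,0],[2,-0.31,3.29,0,0,0,0],[2,-0.31,3.29,0,0,0,0],[2,-0.31,3.29,0,0,0,0],[2,0,0,0,0,0,0],[2,0,0,0,0,0,0],[2,0,0,0,0,0,0],[2,0,0,0,0,0,0],[2,0,0,0,0,0,0]]])

```text
time: 37.22
tool_pos: [0.4257, 0.0978, 0.0507]
tool_rot: [-0.0, 0.997, -0.077, -0.0]
contact_force: [-0.2, 0.4, -0.2]
gripper_width: 0.398
grasp_force: 59.3
```

```bash
python3 st.py;python3 gpre.py -28 12
```

```text
t 37.2167 pos [0.4257 0.0978 0.0507] psi -0.154 j6 1.779 eff6 0.002 F [-0.2  0.4 -0.2] T [-0.001  0.047 -0.006] w 3.4 g 59.3 v6 -0.002
tilt fix rotvec [-0.0001  0.0001 -0.    ]
shift cm [ 0.13 -0.    3.87] pos [0.4257 0.0978 0.0507] psi -0.154 j [ 0.05 -0.23  2.19  0.    1.18  1.78]
turn 0.001 or -3.14 shift after turn [ 0.13 -0.    3.87]
gauge xy mm [-29.3  -0. ] Fx along -0.2
```

Same sequence as for the last one: lower, then slide in part-way and check.

Call:
jog_arm(moves=[[[2,0.1,0,1.5,0,0,0],[2,0,0,1.5,0,0,0],[2,0,0,0.8,0,0,0],[2,0,0,0.1,0,0,0],[2,0,0,0,0,0,0],[2,0,0,0,0,0,0],[2,0,0,0,0,0,0],[2,0,0,0.2,0,0,0],[2,0,0,0,0,0,0],[2,0.3,0,0,0,0,0],[2,0.3,0,0,0,0,0],[2,0.3,0,0,0,0,0],[2,0.3,0,0,0,0,0],[2,0.3,0,0,0,0,0],[2,0,0,0,0,0,0],[2,0,0,0,0,0,0]]])

```text
time: 38.55
tool_pos: [0.4415, 0.0944, 0.0096]
tool_rot: [-0.0, 0.997, -0.078, -0.0]
contact_force: [0.0, 0.1, 0.8]
gripper_width: 0.396
grasp_force: 59.4
```

```bash
python3 st.py;python3 gpre.py 5 10
```

```text
t 38.55 pos [0.4415 0.0944 0.0096] psi -0.155 j6 1.772 eff6 -0.002 F [0.  0.1 0.8] T [ 0.001 -0.019  0.026] w 3.38 g 59.4 v6 -0.001
tilt fix rotvec [-0.      0.0002 -0.    ]
shift cm [ 1.81 -0.09 -0.04] pos [0.4415 0.0944 0.0096] psi -0.155 j [ 0.05 -0.11  2.17  0.    1.08  1.77]
turn -0.0 or 3.141 shift after turn [ 1.81 -0.09 -0.04]
gauge xy mm [-13.1  -0.9] Fx along 0.0
```

Call:
jog_arm(moves=[[[2,0.3,0,0,0,0,0],[2,0.3,0,0,0,0,0],[2,0.3,0,0,0,0,0],[2,0.3,0,0,0,0,0],[2,0.3,0,0,0,0,0],[2,0.2,0,0,0,0,0],[2,0,0,0,0,0,0],[2,0,0,0,0,0,0],[2,0,0,0,0,0,0]]])

```text
time: 39.3
tool_pos: [0.458, 0.0918, 0.0095]
tool_rot: [0.0, 0.997, -0.078, -0.0]
contact_force: [-0.1, -0.3, -0.8]
gripper_width: 0.399
grasp_force: 59.4
```

```bash
python3 st.py;python3 gpre.py 5 10
```

```text
t 39.3 pos [0.458  0.0918 0.0095] psi -0.155 j6 1.764 eff6 -0.0 F [-0.1 -0.3 -0.8] T [ 0.007 -0.001 -0.007] w 3.41 g 59.4 v6 0.001
tilt fix rotvec [0.0001 0.0003 0.    ]
shift cm [ 0.14 -0.09 -0.05] pos [0.458  0.0918 0.0095] psi -0.155 j [ 0.04 -0.07  2.14 -0.    1.08  1.76]
turn -0.0 or 3.141 shift after turn [ 0.14 -0.09 -0.05]
gauge xy mm [ 3.6 -0.9] Fx along -0.0
```

Call:
jog_arm(moves=[[[2,-1,0,0,0,0,0],[2,-1.5,0,0,0,0,0],[2,-1.5,0,0,0,0,0],[2,0,0,-2,0,0,0],[2,0,0,-3,0,0,0],[2,0,0,-2,0,0,0],[2,2.7,2.19,0,0,0,0],[2,2.7,2.19,0,0,0,0],[2,2.7,2.19,0,0,0,0],[2,2.7,2.19,0,0,0,0],[2,2.7,2.19,0,0,0,0],[2,2.7,2.19,0,0,0,0],[2,2.7,2.19,0,0,0,0],[2,2.7,2.19,0,0,0,0],[2,2.7,2.19,0,0,0,0],[2,2.7,2.19,0,0,0,0],[2,0,0,0,0,0,0],[2,0,0,0,0,0,0],[2,0,0,0,0,0,0],[2,0,0,0,0,0,0]]])

```text
time: 40.97
tool_pos: [0.6504, -0.1588, 0.0793]
tool_rot: [-0.0, 0.997, -0.077, -0.001]
contact_force: [-0.2, -0.7, 0.2]
gripper_width: 0.397
grasp_force: 59.4
```

```bash
python3 st.py; python3 -c "
from h import *
go(.652,-.16,.0045)"
```

```text
t 40.9667 pos [ 0.6504 -0.1588  0.0793] psi -0.154 j6 1.374 eff6 0.002 F [-0.2 -0.7  0.2] T [ 0.002 -0.01  -0.027] w 3.39 g 59.4 v6 -0.001
shift cm [0.19 0.09 7.48] pos [ 0.6504 -0.1588  0.0793] psi -0.154 j [-0.35  0.28  1.62  0.    1.24  1.37]
```

Call:
jog_arm(moves=[[[2,0.1,0,3,0,0,0],[2,0,0,2.5,0,0,0],[2,0,0,1.2,0,0,0],[2,0,0,0.5,0,0,0],[2,0,0,0.15,0,0,0],[2,0,0,0,0,0,0],[2,0,0,0,0,0,0],[2,0,0,0,0,0,0],[4.6,0,0,0,0,0,0],[4.6,0,0,0,0,0,0],[4.6,0,0,0,0,0,0],[4.6,0,0,0,0,0,0],[4.6,0,0,-2,0,0,0],[4.6,0,0,-4,0,0,0],[6,0,0,-4,0,0,0],[6,0,0,0,0,0,0],[6,0,0,0,0,0,0],[6,0,0,0,0,0,0],[6,0,0,0,0,0,0]]])

```text
time: 42.55
tool_pos: [0.6514, -0.1599, 0.1043]
tool_rot: [-0.0, 0.997, -0.078, -0.001]
contact_force: [-0.3, -0.3, -0.5]
gripper_width: 0.697
grasp_force: 0.0
```

```bash
python3 st.py; python3 look.py | egrep "0.50[0-9]* *0.43|0.5[01][0-9]* *0.4|0.6[0-9]* "; python3 -c "
from h import *
go(.5005,.4388,.06,-.1)"
```

```text
t 42.55 pos [ 0.6514 -0.1599  0.1043] psi -0.155 j6 1.374 eff6 0.0 F [-0.3 -0.3 -0.5] T [-0.011 -0.042 -0.003] w 5.95 g 0.0 v6 0.0
top [0.2511 0.2518] [0.036 0.055] yaw -85 z 0.0124 bgr [169. 171.  55.] p 0.67
top [ 0.6609 -0.0436] [0.039 0.06 ] yaw -8 z 0.011 bgr [119. 137. 137.] p 0.62
top [0.5081 0.4397] [0.04  0.058] yaw -6 z 0.0078 bgr [ 40.  68. 119.] p 0.6
top [0.6641 0.1659] [0.037 0.059] yaw -13 z 0.0162 bgr [39. 65. 69.] p 0.58
top [0.6628 0.1747] [0.13  0.233] yaw -90 z 0.0045 bgr [ 62.  86. 104.] p 0.58
top [ 0.6277 -0.1273] [0.034 0.101] yaw -58 z 0.0111 bgr [ 57. 104. 110.] p 0.39
side [ 0.6609 -0.1623] [0.044 0.058] yaw -10 z 0.0115 bgr [ 74. 150. 157.] p 0.7
side [0.6685 0.169 ] [0.039 0.067] yaw -10 z 0.0156 bgr [34. 70. 78.] p 0.63
side [ 0.6641 -0.0404] [0.038 0.061] yaw -2 z 0.011 bgr [117. 149. 176.] p 0.59
side [0.5067 0.4389] [0.036 0.057] yaw -9 z 0.0085 bgr [ 33.  78. 164.] p 0.57
shift cm [-24.17 -56.82   4.53] pos [ 0.6515 -0.1599  0.1043] psi -0.155 j [-0.35  0.26  1.6   0.    1.28  1.37]
turn -0.055 or 3.086 shift after turn [-20.99 -58.06   4.53]
```

Call:
jog_arm(moves=[[[6,0,0,0,0,0,-0.05],[6,-1.34,-3.63,0,0,0,0],[6,-1.34,-3.63,0,0,0,0],[6,-1.34,-3.63,0,0,0,0],[6,-1.34,-3.63,0,0,0,0],[6,-1.34,-3.63,0,0,0,0],[6,-1.34,-3.63,0,0,0,0],[6,-1.34,-3.63,0,0,0,0],[6,-1.34,-3.63,0,0,0,0],[6,-1.34,-3.63,0,0,0,0],[6,-1.34,-3.63,0,0,0,0],[6,-1.34,-3.63,0,0,0,0],[6,-1.34,-3.63,0,0,0,0],[6,-1.34,-3.63,0,0,0,0],[6,-1.34,-3.63,0,0,0,0],[6,-1.34,-3.63,0,0,0,0],[6,-1.34,-3.63,0,0,0,0]]])

```text
time: 44.17
tool_pos: [0.4992, 0.4415, 0.1054]
tool_rot: [0.0, 0.999, -0.053, -0.0]
contact_force: [1.4, -0.2, 0.2]
gripper_width: 0.704
grasp_force: 0.0
```

Call:
jog_arm(moves=[[[6,0,0,2,0,0,0],[6,0,0,2,0,0,0],[6,0,0,1,0,0,0],[6,0,0,0,0,0,0],[6,0,0,0,0,0,0],[6,0,0,0,0,0,0],[6,0,0,0,0,0,0],[6,0,0,0,0,0,0]]])

```text
time: 44.83
tool_pos: [0.5013, 0.4401, 0.0578]
tool_rot: [-0.001, 0.999, -0.053, 0.001]
contact_force: [0.2, -0.7, -0.3]
gripper_width: 0.698
grasp_force: 0.0
```

```bash
python3 st.py; python3 -c "
from h import *
go(.4998,.4395,.002,-.105);tilt()"; python3 look.py | egrep "0.5[01][0-9]* *0.4"
```

```text
t 44.8333 pos [0.5013 0.4401 0.0578] psi -0.106 j6 2.286 eff6 -0.0 F [ 0.2 -0.7 -0.3] T [-0.03  -0.027  0.03 ] w 5.96 g 0.0 v6 -0.0
shift cm [-0.15  0.08  5.58] pos [0.5013 0.4401 0.0578] psi -0.106 j [0.61 0.3  1.63 0.   1.2  2.29]
turn -0.001 or 3.141 shift after turn [-0.15  0.08  5.58]
tilt fix rotvec [-0.0017 -0.0019  0.    ]
```

Call:
jog_arm(moves=[[[6,-0.1,0.05,2,0,0,0],[6,0,0,2,0,0,0],[6,0,0,1,0,0,0],[6,0,0,0.5,0,0,0],[6,0,0,0.1,0,0,0],[6,0,0,0,0,0,0],[6,0,0,0,0,0,0],[6,0,0,0,0,0,0],[6,0,0,0,0,0,0],[2,0,0,0,0,0,0],[2,0,0,0,0,0,0],[2,0,0,0,0,0,0],[2,0,0,0,0,0,0],[2,0,0,0,0,0,0],[2,0,0,0,0,0,0]]])

```text
time: 46.28
tool_pos: [0.4997, 0.4399, 0.001]
tool_rot: [-0.0, 0.999, -0.053, 0.001]
contact_force: [-0.7, 0.0, 6.0]
gripper_width: 0.399
grasp_force: 60.3
```

```bash
python3 st.py; python3 gpre.py -28 12
```

```text
t 46.2833 pos [0.4997 0.4399 0.001 ] psi -0.105 j6 2.286 eff6 0.006 F [-0.7  0.   6. ] T [-0.033  0.063 -0.038] w 3.41 g 60.3 v6 -0.001
tilt fix rotvec [-0.001  -0.0011  0.    ]
shift cm [-3.65 34.8  -1.14] pos [0.4997 0.4399 0.001 ] psi -0.105 j [0.61 0.37 1.65 0.   1.11 2.29]
turn 0.05 or -3.092 shift after turn [-1.91 34.94 -1.14]
gauge xy mm [ -8.9 349.4] Fx along -0.7
```

Call:
jog_arm(moves=[[[2,0,0,-1,0,0,0],[2,0,0,-2,0,0,0],[2,0,0,-2,0,0,0.05],[2,-0.17,3.18,0,0,0,0],[2,-0.17,3.18,0,0,0,0],[2,-0.17,3.18,0,0,0,0],[2,-0.17,3.18,0,0,0,0],[2,-0.17,3.18,0,0,0,0],[2,-0.17,3.18,0,0,0,0],[2,-0.17,3.18,0,0,0,0],[2,-0.17,3.18,0,0,0,0],[2,-0.17,3.18,0,0,0,0],[2,-0.17,3.18,0,0,0,0],[2,-0.17,3.18,0,0,0,0],[2,0,0,0,0,0,0],[2,0,0,0,0,0,0],[2,0,0,0,0,0,0],[2,0,0,0,0,0,0],[2,0,0,0,0,0,0]]])

```text
time: 47.87
tool_pos: [0.4267, 0.0976, 0.0501]
tool_rot: [-0.0, 0.997, -0.077, -0.0]
contact_force: [-0.2, 0.5, 0.2]
gripper_width: 0.397
grasp_force: 60.0
```

```bash
python3 st.py;python3 gpre.py -28 12
```

```text
t 47.8667 pos [0.4267 0.0976 0.0501] psi -0.154 j6 1.779 eff6 0.002 F [-0.2  0.5  0.2] T [ 0.005 -0.012 -0.002] w 3.39 g 60.0 v6 0.0
tilt fix rotvec [-0.0001  0.0002 -0.    ]
shift cm [ 0.02 -0.01  3.81] pos [0.4267 0.0976 0.0501] psi -0.154 j [ 0.05 -0.22  2.19  0.    1.17  1.78]
turn 0.001 or -3.14 shift after turn [ 0.02 -0.01  3.81]
gauge xy mm [-28.2  -0.1] Fx along -0.3
```

Call:
jog_arm(moves=[[[2,0,0,1.5,0,0,0],[2,0,0,1.5,0,0,0],[2,0,0,0.8,0,0,0],[2,0,0,0.1,0,0,0],[2,0,0,0,0,0,0],[2,0,0,0,0,0,0],[2,0,0,0,0,0,0],[2,0,0,0.17,0,0,0],[2,0,0,0,0,0,0],[2,0.3,0,0,0,0,0],[2,0.3,0,0,0,0,0],[2,0.3,0,0,0,0,0],[2,0.3,0,0,0,0,0],[2,0.3,0,0,0,0,0],[2,0,0,0,0,0,0],[2,0,0,0,0,0,0]]])

```text
time: 49.2
tool_pos: [0.4416, 0.0944, 0.0094]
tool_rot: [-0.0, 0.997, -0.078, -0.0]
contact_force: [-0.4, 0.4, -0.1]
gripper_width: 0.4
grasp_force: 60.0
```

```bash
python3 st.py;python3 gpre.py 5 10
```

```text
t 49.2 pos [0.4416 0.0944 0.0094] psi -0.155 j6 1.772 eff6 -0.002 F [-0.4  0.4 -0.1] T [0.055 0.005 0.006] w 3.41 g 60.0 v6 0.001
tilt fix rotvec [0.     0.0002 0.    ]
shift cm [ 1.8  -0.09 -0.06] pos [0.4416 0.0944 0.0094] psi -0.155 j [ 0.05 -0.11  2.17  0.    1.08  1.77]
turn -0.0 or 3.141 shift after turn [ 1.8  -0.09 -0.06]
gauge xy mm [-13.   -0.9] Fx along -0.4
```

Call:
jog_arm(moves=[[[2,0.3,0,0,0,0,0],[2,0.3,0,0,0,0,0],[2,0.3,0,0,0,0,0],[2,0.3,0,0,0,0,0],[2,0.3,0,0,0,0,0],[2,0.2,0,0,0,0,0],[2,0,0,0,0,0,0],[2,0,0,0,0,0,0],[2,0,0,0,0,0,0]]])

```text
time: 49.95
tool_pos: [0.4581, 0.0918, 0.0093]
tool_rot: [0.0, 0.997, -0.077, -0.0]
contact_force: [-0.4, -0.1, 0.2]
gripper_width: 0.395
grasp_force: 60.0
```

```bash
python3 st.py;python3 gpre.py 5 10
```

```text
t 49.95 pos [0.4581 0.0918 0.0093] psi -0.155 j6 1.764 eff6 -0.0 F [-0.4 -0.1  0.2] T [ 0.005 -0.023 -0.005] w 3.38 g 60.0 v6 0.002
tilt fix rotvec [0.0001 0.0003 0.    ]
shift cm [ 0.13 -0.09 -0.07] pos [0.4581 0.0918 0.0093] psi -0.155 j [ 0.04 -0.07  2.14 -0.    1.07  1.76]
turn -0.0 or 3.141 shift after turn [ 0.13 -0.09 -0.07]
gauge xy mm [ 3.7 -0.9] Fx along -0.4
```

Call:
jog_arm(moves=[[[2,-1,0,0,0,0,0],[2,-1.5,0,0,0,0,0],[2,-1.5,0,0,0,0,0],[2,0,0,-2,0,0,0],[2,0,0,-3,0,0,0],[2,0,0,-2,0,0,0],[2,3.0,1.86,0,0,0,0],[2,3.0,1.86,0,0,0,0],[2,3.0,1.86,0,0,0,0],[2,3.0,1.86,0,0,0,0],[2,3.0,1.86,0,0,0,0],[2,3.0,1.86,0,0,0,0],[2,3.0,1.86,0,0,0,0],[2,3.0,1.86,0,0,0,0],[2,3.0,1.86,0,0,0,0]]])

```text
time: 51.2
tool_pos: [0.6598, -0.1099, 0.079]
tool_rot: [-0.0, 0.997, -0.078, -0.001]
contact_force: [1.4, -0.1, 0.2]
gripper_width: 0.396
grasp_force: 60.0
```

Call:
jog_arm(moves=[[[2,0,0,0,0,0,-0.121],[2,0,0,0,0,0,-0.121],[2,0,0,0,0,0,-0.121],[2,0,0,0,0,0,-0.121],[2,0,0,0,0,0,-0.121],[2,0,0,0,0,0,-0.121],[2,0,0,0,0,0,-0.121],[2,0,0,0,0,0,-0.121],[2,0,0,0,0,0,-0.121],[2,0,0,0,0,0,-0.121],[2,0,0,0,0,0,-0.121],[2,0,0,0,0,0,-0.121],[2,0,0,0,0,0,-0.121],[2,0,0,0,0,0,-0.121],[2,0,0,0,0,0,0],[2,0,0,0,0,0,0],[2,0,0,0,0,0,0]]])

```text
time: 52.62
tool_pos: [0.6592, -0.1089, 0.0793]
tool_rot: [-0.0, 0.719, 0.695, -0.0]
contact_force: [-0.8, -0.3, -0.6]
gripper_width: 0.399
grasp_force: 59.9
```

```bash
python3 st.py; python3 -c "
from h import *
go(.66,-.109,.0045);tilt()"
```

```text
t 52.6167 pos [ 0.6592 -0.1089  0.0793] psi 1.536 j6 -0.241 eff6 0.007 F [-0.8 -0.3 -0.6] T [0.015 0.011 0.004] w 3.41 g 59.9 v6 -0.011
shift cm [-0.01  0.09  7.48] pos [ 0.6592 -0.1089  0.0793] psi 1.536 j [-0.27  0.28  1.62  0.    1.24 -0.24]
tilt fix rotvec [-0.0005 -0.0001  0.    ]
```

Call:
jog_arm(moves=[[[2,0,0,3,0,0,0],[2,0,0,2.5,0,0,0],[2,0,0,1.2,0,0,0],[2,0,0,0.5,0,0,0],[2,0,0,0.15,0,0,0],[2,0,0,0,0,0,0],[2,0,0,0,0,0,0],[2,0,0,0,0,0,0],[4.6,0,0,0,0,0,0],[4.6,0,0,0,0,0,0],[4.6,0,0,0,0,0,0],[4.6,0,0,0,0,0,0],[4.6,0,0,-2,0,0,0],[4.6,0,0,-4,0,0,0],[4.6,0,0,-4,0,0,0],[4.6,0,0,-4,0,0,0],[4.6,0,0,-4,0,0,0],[4.6,0,0,0,0,0,0],[4.6,0,0,0,0,0,0]]])

```text
time: 54.2
tool_pos: [0.6619, -0.1097, 0.1909]
tool_rot: [0.004, 0.718, 0.696, 0.002]
contact_force: [-0.0, 0.3, -0.8]
gripper_width: 0.537
grasp_force: 0.0
```

Call:
jog_arm(moves=[[[4.6,0,4,0,0,0,0],[4.6,0,-4,0,0,0,0],[4.6,0,-4,0,0,0,0],[4.6,0,-4,0,0,0,0],[4.6,0,-4,0,0,0,0],[4.6,0,-4,0,0,0,0],[4.6,0,-4,0,0,0,0],[4.6,0,0,0,0,0,0],[4.6,0,0,0,0,0,0],[4.6,0,0,0,0,0,0],[4.6,0,0,0,0,0,0]]])

```text
time: 55.12
tool_pos: [0.4606, -0.1029, 0.1858]
tool_rot: [-0.0, 0.718, 0.696, 0.0]
contact_force: [0.3, -0.8, 1.0]
gripper_width: 0.537
grasp_force: 0.0
```

```bash
python3 st.py; python3 look.py; python3 -c "
from h import *
f=grab_frame('top'); cv2.imwrite('pics/end.png',f['color'])
P=cloud(f);P=P[(abs(P[:,0]-.45)<.1)&(abs(P[:,1]+.12)<.03)]
print([round(float(np.median(P[abs(P[:,0]-x)<.0075][:,2])),3) for x in (.39,.42,.45)])"
```

```text
t 55.1167 pos [ 0.4606 -0.1029  0.1858] psi 1.539 j6 -0.346 eff6 0.001 F [ 0.3 -0.8  1. ] T [-0.053 -0.02   0.027] w 4.59 g 0.0 v6 -0.002
top [ 0.6615 -0.0439] [0.039 0.058] yaw -13 z 0.0109 bgr [139. 183. 205.] p 0.83
top [0.2499 0.2513] [0.039 0.057] yaw -83 z 0.0125 bgr [164. 166.  53.] p 0.78
top [ 0.6594 -0.1027] [0.053 0.035] yaw 89 z 0.0111 bgr [ 42.  69. 119.] p 0.68
top [0.399  0.4221] [0.057 0.041] yaw 29 z 0.008 bgr [162. 164.  52.] p 0.68
top [ 0.6614 -0.1638] [0.039 0.057] yaw -7 z 0.011 bgr [ 55. 100. 105.] p 0.66
top [0.2651 0.3909] [0.038 0.059] yaw -11 z 0.0081 bgr [ 42. 123. 141.] p 0.53
top [0.6641 0.1671] [0.033 0.051] yaw -8 z 0.0162 bgr [ 54.  99. 104.] p 0.49
top [0.5249 0.2257] [0.041 0.053] yaw -1 z 0.0124 bgr [165. 167.  54.] p 0.48
side [0.2649 0.3915] [0.037 0.058] yaw -9 z 0.0079 bgr [  6. 149. 178.] p 0.98
side [0.3986 0.4237] [0.057 0.039] yaw 16 z 0.0079 bgr [226.  224.   30.5] p 0.9
side [ 0.6611 -0.1619] [0.042 0.058] yaw -8 z 0.0106 bgr [ 70. 143. 150.] p 0.78
side [ 0.6629 -0.0435] [0.044 0.059] yaw -10 z 0.0109 bgr [197. 241. 250.] p 0.68
side [0.6658 0.1643] [0.045 0.063] yaw -15 z 0.0157 bgr [ 55. 132. 140.] p 0.66
side [0.2504 0.2524] [0.036 0.063] yaw -81 z 0.012 bgr [232. 231.  44.] p 0.62
side [ 0.6585 -0.0984] [0.056 0.036] yaw 89 z 0.0115 bgr [ 55.  94. 173.] p 0.61
side [0.528  0.2266] [0.038 0.062] yaw -11 z 0.0121 bgr [231. 229.  38.] p 0.56
[0.478, 0.488, 0.504]
```

View pics/end.png

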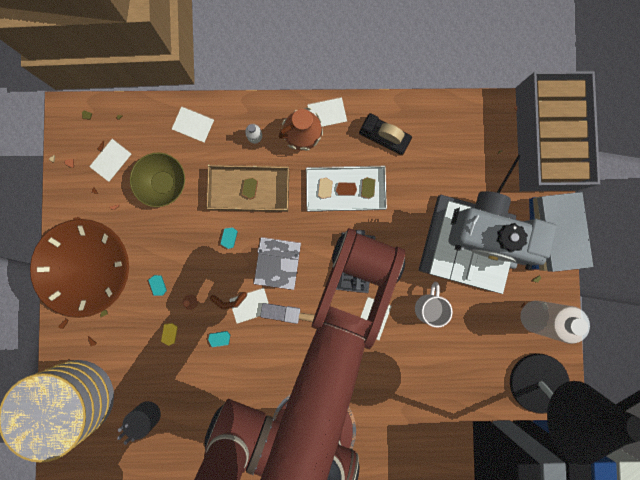

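The picture shows the cream (325,188), brown (346,188) and olive (368,188) sherds in the tray. The thick olive one (248,188) is in the box, the jug and bowl are unmoved, and no other listed sherd is left on the table.

```bash
python3 -c "
from plant import *
print(job_done())"
```

```text
the job is handed in; nothing more can be done
None
```

The job is handed in: four sherds were gauged (three thin in the tray, one thick in the finds box), the wheel was wound to about 0.8 Nm, and then the treadle was pressed to its stop and let up, with the jug and bowl untouched.

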